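# Clip the wheel onto a gearmotor axle with a fork tool

## Robot

A 6-joint arm with a two-finger parallel gripper is mounted at the origin on the work surface. World frame = base frame: x ahead of the robot, y to its left, z up, the work surface at z = 0. Lengths are in mm, angles in rad, forces in N, time in s.
With the tool pointing down it reaches from about 350 to 725 mm from the base axis. Payload 6 kg.
Tool frame: the origin (TCP) lies midway between the tips of the shut fingers; the grasp point (between the pads) lies 19 mm behind it (arm.grip_depth is the z of the grasp point in the tool frame, in mm); z points along the fingers, y is the direction in which the jaws open and shut (so a half turn about z gives the same grasp; the last joint's range is limited). The gripper opens to 85 mm and grips with 20 to 120 N. Pads are 22 mm wide; open, the fingers measure 114 mm over their backs; the gripper's body (76 mm by 85 mm) begins 54 mm behind the grasp point. The pads swing forward as they close: fully open they stand 13 mm farther back than shut.
Start: joints at [-0.774, 0.04, 0.085, 0, -1.615, -0.334], TCP at [267.878, -536.857, 231.261] pointing down, gripper open.
Joint ranges: [-2.56, 2.56], [-1.29, 2.01], [-1.08, 1.49], [-3.29, 1.98], [-2.81, -0.18], [-2.99, 2.99]. Speed limits (rad/s): [2.57, 2.57, 3.01, 3.14, 3.14, 3.14].

## Interface

Orientations are given as a unit quaternion [x, y, z, w].
In Python, from station import sensors, optics, arm, spot_in gives the robot as it stands.
- The arm moves only by the tool move_arm, never from a script. Its arguments are lists of equal length, an entry for each row: "linear": the shift along the tool's x, y, z in cm, a list of three; "turn": the turn, a rotation vector about the tool's x, y, z in rad, a list of three; "jaw": the opening, from 0 (shut) to 1 (fully open). In form: {"linear": [[tx, ty, tz], ...], "turn": [[wx, wy, wz], ...], "jaw": [jaw, ...]}. A call has 1 to 12 rows; each row is the pose to reach, as a shift and turn from the pose measured when the call began, along the tool's axes at that moment; what a row does not reach only later rows make up. A row lasts 1/12 s, in which the tool goes at most 41.7 mm and 7.16 degrees, less where a joint would pass 70% of its speed; a pose out of reach is approached as far as the arm can. A call with a gripper value outside its range is refused whole. The fingers move at their own pace and stop on an object; "newtons" is the grip in N (left out, the last holds). Time passes only in rows, so rows that repeat a pose let the fingers close. It gives the time, the measured TCP pose, the force and the opening at its end, in the units of the state.
- sensors.state(): the state, without advancing time (a new reading comes with each control period).
- optics.read_camera(name): name is "scene" or "top" or "wrist"; returns a dict with "color" (384x512x3 uint8, blue, green, red), "camera_matrix" (3x3 intrinsics, pixels), "distortion" ([k1, k2, p1, p2, k3] as OpenCV has them; the pictures are not rectified), "extrinsics" (4x4, takes a point from world to camera coordinates); the wrist camera has in their place "tool_from_camera" (4x4, takes a point from camera to tool coordinates, whose origin is the TCP and whose axes are the flange's). Camera axes: x right, y down, z forward; pixel columns grow to the right and rows downward; lengths in mm; the calibration is good to about 2 mm. A picture is of the moment at which its call begins: read the wrist's pose just before it. There is no depth.
- arm.hand_in(): hands the job in, once; it reports no verdict.
Trained networks look in the newest picture that a camera, given by its name, has taken for a name from the list of things; names that differ only in an ending like _2 or _b are one class to them, and where a whole thing is asked for, a point or a joint stands for the part that bears it (a point fixed in the world has none). Each returns a list of dicts, best first, with "confidence" (0 to 1); they miss things now and then, are a little off and sometimes report something else, mostly with a low value. They report only what shows in the picture. A call takes as long as a camera call. They do not tell look-alikes from the thing itself.
- spot_in(camera, thing): "at" ([x, y, z] in mm, in world coordinates, good to about 4 mm: the middle of the surface that is visible of it).
The state is a dict: "t": time; "joints": joint angles; "joint_velocities": joint speeds; "joint_efforts": joint torques, N m; "ee_pos": TCP position; "orientation": TCP orientation; "contact_force": force on the tool from outside, world axes, zero at the start; "ft_torque": the same for the moment, N m; "grip_width": finger opening in mm.
Only numpy, scipy, OpenCV 4.12 (cv2) and the standard library are available. Lean on these libraries where they do the work, as an engineer would, in place of code of your own. Each camera call takes 0.05 s, during which the arm holds its last target.

## Task

Lock the wheel onto the gearmotor's axle: lay the loose split clip flat on the wheel's hub face beside the axle with its mouth towards the axle and let go of it, then take the fork tool and push the clip sideways into the axle groove with it until it snaps fully home (push with the fork, not with the fingers). Then lay the fork tool down flat on the blue mat and let go of it; do not disturb the battery, the side cutters or the circuit board.

Things in the scene. Friction and masses are not known exactly. Their poses are not given: they have to be found in the camera images.
- drive_unit: Fixed worm gearmotor on a 150x130 mm steel plate, origin under the plate's centre. Its steel axle rises from the origin (z) through a wheel 125 mm across that cannot turn. The wheel's flat level aluminium hub face, 80 mm across, is 106 mm above the origin, the tyre's top 10 mm lower. The motor sticks out low under the wheel towards +x, to 140 mm from the axle, top under 62 mm.
- axle_groove (a point): On the axle's axis, 2 mm above the hub face: where the clip's centre lies once home. z up. The groove, 12.5 mm in diameter and 5.6 mm high, starts right at the hub face and can be entered from any side; above it the axle's end is 18 mm in diameter, up to 14 mm above the hub face. To lower the clip past that end its centre must be 15 mm or more from the axis.
- clip_center (a point): Centre of the loose split clip (E-shaped, dark spring steel, 34 mm across, 4 mm thick, 20 g), half-way up, lying flat on the mat. +x points out of its mouth, z up. Its stiff back reaches 17 mm to -x. Grip it on the flat flanks at y = -17 and +17 mm (x within 4 mm of 0). The two jaws ahead of them are narrower and spring outwards, 14 N per mm each; their ends reach x = 13 mm.
- clip_mouth (a point): Point in the clip's mouth, 10 mm along its +x from its centre; the gap between the jaw lugs is 9 mm. Pushed along the hub face, mouth first, the jaws meet the groove when the clip's centre is 9 mm from the axle's axis; it then takes about 10 N and snaps home by itself once the centre is within 4 mm.
- tool_grip (a point): Grip of the loose fork tool (110 g, 173 mm long), half-way up the black handle, near the centre of mass. The handle is a bar 16 mm wide (y), 20 mm high (z), from 58 mm behind to 42 mm ahead of this point. The tool lies flat on the mat; undersides of handle and blade are level, 10 mm below this point. +x points along the tool to the fork, z up.
- fork_notch (a point): Middle of the notch floor between the fork's two prongs, half-way up the 5 mm steel blade (2.5 mm above the tool's underside), 100 mm ahead of the grip. +x out of the notch, z up. The notch, 37 mm wide with 45-degree corners, fits round the clip's back: clip centre 17 mm ahead of this point. Prongs reach 16 mm ahead; the fork is 52 mm wide.
- mat: Blue silicone bench mat, fixed, 600 mm (x) by 860 mm (y), 3 mm thick; origin at the centre of its underside on the table. A tray strip with 7 mm ribs runs along its far edge, from 220 mm beyond the centre.
- battery: Standing battery cell, 26 mm across, 50 mm high; origin at the centre of its foot. Not to be disturbed.
- cutters: Side cutters with red handles lying on the mat, about 130 mm long, 12 mm high; origin at the pivot on the underside, jaws towards +x. Not to be disturbed.
- board: Small green circuit board, 60 x 45 mm, parts up to 15 mm high, lying on the mat; origin at the centre of its underside. Not to be disturbed.
There are look-alikes about, which are no part of the job. Of the things like the part that bears tool_grip, leave any that is red; of the rest the smaller one is meant.

How it is judged (in metres and radians):
On the way, in this order (a step that is already met when the one before it is completed fails the run):
1. the clip lies flat on the hub face beside the axle, mouth towards the axle, let go (z of clip_center in the frame of axle_groove between -0.002 and 0.002 m and angle between the z axis of clip_center and the z axis of axle_groove, either way round below 0.08 rad and horizontal distance between clip_center and axle_groove between 0.008 and 0.034 m and horizontal distance between clip_mouth and axle_groove below 0.024 m and contact force between the fingers and clip below 0.05 N), for 0.2 s.
2. the fork pushes the clip into the groove (contact force between fork_tool and clip above 1.5 N and contact force between the arm and clip below 0.05 N and horizontal distance between clip_center and axle_groove below 0.0095 m), for 0.02 s.
At the end, for the whole second after the job is handed in: The clip sits in the axle groove: its centre within 2 mm of the axle axis and of its seated height, level within 0.1 rad. The fork tool lies flat and still on the blue mat (grip centre under 17 mm and notch under 11 mm above the table) (horizontal distance between clip_center and axle_groove below 0.002 m and z of clip_center in the frame of axle_groove between -0.002 and 0.002 m and angle between the z axis of clip_center and the z axis of axle_groove, either way round below 0.1 rad and height (world z) of tool_grip below 0.017 m and height (world z) of fork_notch below 0.011 m and x of tool_grip in the frame of mat between -0.3 and 0.3 m and y of tool_grip in the frame of mat between -0.43 and 0.43 m and linear speed of fork_tool below 0.02 m/s); the robot touches nothing.
It fails at once if the clip is pushed into the groove with the fingers or the arm (horizontal distance between clip_center and axle_groove below 0.0085 m and z of clip_center in the frame of axle_groove below 0.003 m and contact force between any of the fingers, the arm and clip above 1 N).
It fails at once if the battery is disturbed (moved over 30 mm or knocked over) (distance of battery from where it was at the start of the episode above 0.03 m or angle between battery's own z axis and vertical above 0.5 rad).
It fails at once if the side cutters are moved over 30 mm (distance of cutters from where it was at the start of the episode above 0.03 m).
It fails at once if the circuit board is moved over 30 mm (distance of board from where it was at the start of the episode above 0.03 m).
It also fails if it takes over 67 s, if anything falls off the work surface, if the arm or the gripper's body presses on something with over 40 N, if the wrist force passes 120 N, or if a joint passes its speed limit or range.

## Working session

There is one attempt and no reset: what is moved stays moved. The work goes in short steps, Python scripts to look and compute and a tool call to move; the robot and the scene stay as the last step left them, time stands still between calls to the robot, and variables do not carry over. Pictures are saved under pics/ and viewed, and the job is handed in when it is done.

Besides the shell and the picture viewer there is one more tool, called after "Request:" by a JSON object that holds its "api" and its "payload", one argument or row to a line. move_arm: Moves the arm, as the interface text tells. Its arguments: {"type":"object","properties":{"linear":{"type":"array","items":{"type":"array","items":{"type":"number"}}},"turn":{"type":"array","items":{"type":"array","items":{"type":"number"}}},"jaw":{"type":"array","items":{"type":"number"}},"newtons":{"type":"number"}},"required":["linear","turn","jaw"]}

```bash
ls; mkdir -p pics; cat > h.py <<'E'
import numpy as np, cv2
from station import sensors, optics, arm, spot_in
from scipy.spatial.transform import Rotation as R
def snap(cam,name):
    s=sensors.state(); c=optics.read_camera(cam); cv2.imwrite('pics/%s.png'%name,c['color']); 
    np.savez('pics/%s.npz'%name,K=c['camera_matrix'],D=c['distortion'],E=c['extrinsics'] if 'extrinsics' in c else np.linalg.inv(TW(s)@np.array(c['tool_from_camera'])))
    return c
def TW(s):
    T=np.eye(4);T[:3,:3]=R.from_quat(s['orientation']).as_matrix();T[:3,3]=s['ee_pos'];return T
def ray(name,px,z):
    d=np.load('pics/%s.npz'%name); p=cv2.undistortPoints(np.array(px,float).reshape(-1,1,2),d['K'],d['D']).reshape(-1,2)
    E=d['E'];Rm=E[:3,:3];c=-Rm.T@E[:3,3]
    dd=np.c_[p,np.ones(len(p))]@Rm
    return c+dd*((z-c[2])/dd[:,2])[:,None]
def proj(name,P):
    d=np.load('pics/%s.npz'%name);E=d['E']
    return cv2.projectPoints(np.array(P,float).reshape(-1,1,3),cv2.Rodrigues(E[:3,:3])[0],E[:3,3],d['K'],d['D'])[0].reshape(-1,2)
def tool(s,pw): # world pt to tool coords
    return np.linalg.inv(TW(s))@np.r_[pw,1]
E
python3 - <<'E'
from h import *
print(sensors.state()); print(arm.grip_depth)
snap('scene','s0');snap('top','t0');snap('wrist','w0')
for cam in ['scene','top']:
  for n in ['drive_unit','clip_center','tool_grip','battery','cutters','board']:
    try: print(cam,n,[(np.round(d['at']).tolist(),round(d['confidence'],2)) for d in spot_in(cam,n)])
    except Exception as e: print(n,e)
for n in 's0','t0':
    im=cv2.imread(f'pics/{n}.png'); cv2.imwrite(f'pics/{n}b.png',cv2.resize(im,(800,600),interpolation=cv2.INTER_CUBIC))
E
```

```text
pics
{'t': 0.0, 'joints': array([-7.74313454e-01,  4.08495119e-02,  8.37666942e-02, -5.15954680e-04,
       -1.61549800e+00, -3.33735515e-01]), 'joint_velocities': array([ 0.00234173, -0.00123883,  0.00036458, -0.00075617,  0.00059982,
        0.00010537]), 'joint_efforts': array([-8.25008028e-04, -3.68205571e+01,  3.47405720e+01,  6.93199039e+00,
       -5.44513139e-03,  2.27234943e-05]), 'ee_pos': array([ 267.79664827, -536.53766009,  230.22297023]), 'orientation': array([-2.29325711e-01,  9.73349298e-01,  8.91544346e-04, -2.60143885e-04]), 'contact_force': array([0.06459937, 0.09039647, 0.32947642]), 'ft_torque': array([-0.02256624,  0.01418518, -0.01778512]), 'grip_width': 85.28056396251587}
-18.700000000000003
scene drive_unit [([641.0, -42.0, 74.0], 0.57)]
scene clip_center []
scene tool_grip [([589.0, 272.0, 18.0], 0.73), ([384.0, 608.0, 13.0], 0.69), ([208.0, 292.0, 13.0], 0.63)]
scene battery [([780.0, 259.0, 48.0], 0.63)]
scene cutters [([764.0, -229.0, 12.0], 0.48)]
scene board [([413.0, 28.0, 10.0], 0.56)]
top drive_unit [([607.0, -52.0, 99.0], 0.84)]
top clip_center [([520.0, -275.0, 13.0], 0.64)]
top tool_grip [([581.0, 265.0, 21.0], 0.88), ([204.0, 296.0, 19.0], 0.87), ([378.0, 597.0, 20.0], 0.73)]
top battery [([765.0, 252.0, 50.0], 0.55)]
top cutters [([763.0, -230.0, 14.0], 0.73)]
top board [([409.0, 23.0, 6.0], 0.86)]
```

View pics/t0b.png

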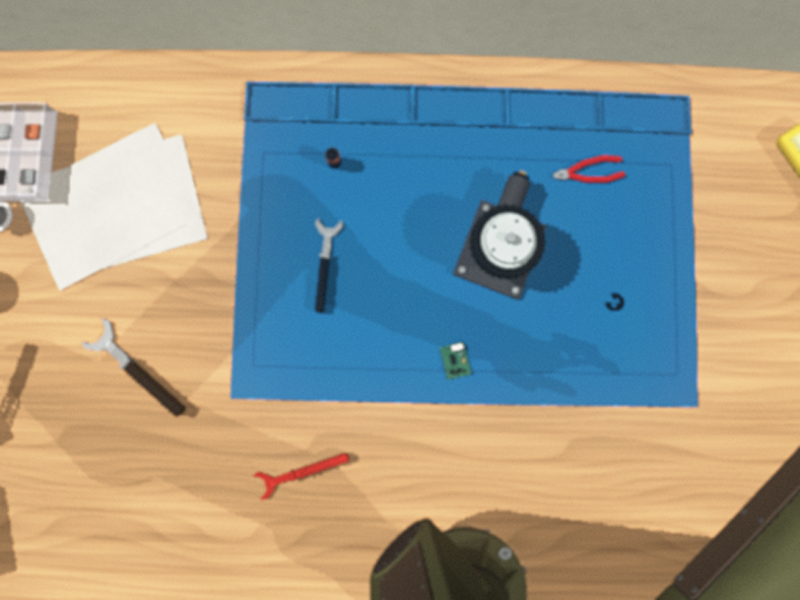

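View pics/s0b.png

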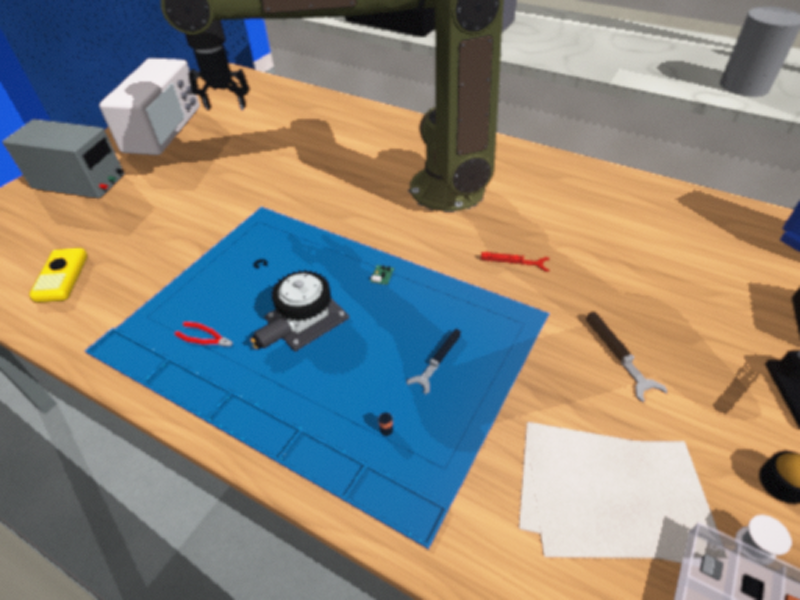

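View pics/w0.png

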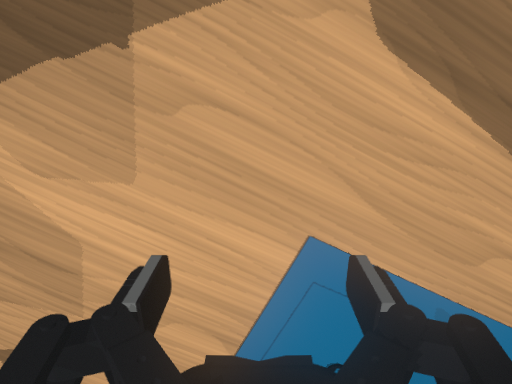

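The top view shows the clip at (615,301), wheel (508,239), and mat fork (325,265) in 800-px coordinates. The red fork and the bigger black fork lie off the mat. Next I'll enlarge these regions and measure them.

```bash
python3 - <<'E'
from h import *
im=cv2.imread('pics/t0.png')
def crop(im,x0,y0,w,h,s): return cv2.resize(im[y0:y0+h,x0:x0+w],None,fx=s,fy=s,interpolation=cv2.INTER_CUBIC)
a=crop(im,290,105,66,90,6); b=crop(im,375,175,40,40,9); c=crop(im,190,135,40,70,7)
H=540;out=np.zeros((540,396+5,3),np.uint8);out[:540,:396]=a;cv2.imwrite('pics/c1.png',out)
o=np.zeros((490,360+10+280,3),np.uint8);o[:360,:360]=b;o[:490,370:650]=c;cv2.imwrite('pics/c2.png',o)
E
```

```text
(no output)
```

View pics/c1.png

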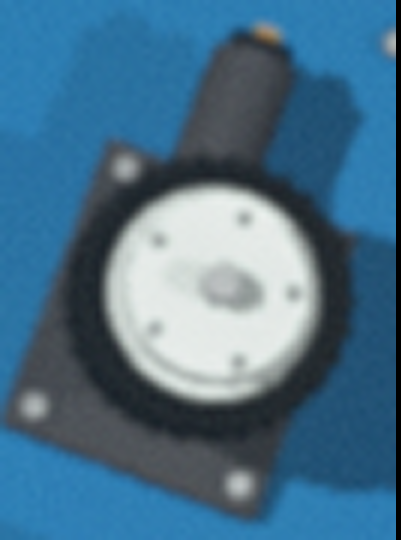

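View pics/c2.png

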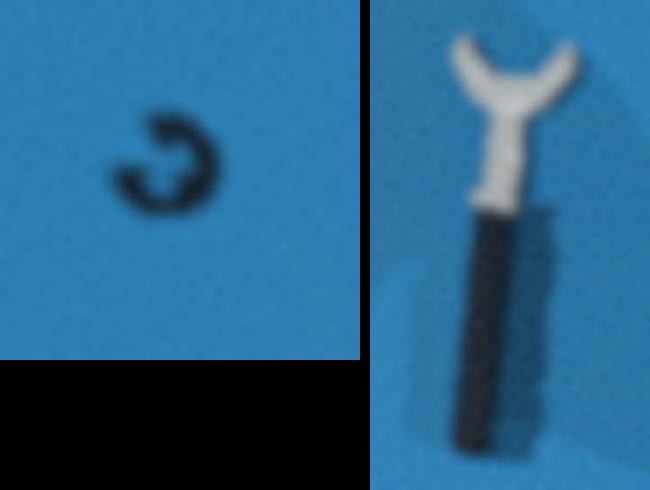

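```bash
python3 - <<'E'
from h import *
f=lambda x,y:((x-370)/7+190,y/7+135)
print('hub',ray('t0',[(213/6+290,289/6+105)],109), 'axle',ray('t0',[(230/6+290,288/6+105)],121))
print('clip',ray('t0',[(168/9+375,165/9+175),(138/9+375,138/9+175)],5))
for n,p,z in [('rear',(472,450),18),('front',(497,210),20),('t1',(463,42),8),('t2',(575,50),8),('not',(513,95),8)]: print(n,ray('t0',[f(*p)],z))
d=np.load('pics/t0.npz');print('cam',-d['E'][:3,:3].T@d['E'][:3,3])
T=optics.read_camera('wrist');print(np.round(T['tool_from_camera'],3),T['camera_matrix'])
E
```

```text
hub [[611.38761425 -55.72944025 109.        ]] axle [[609.60754888 -60.89603442 121.        ]]
clip [[ 519.97226206 -274.87619287    5.        ]
 [ 528.47619542 -265.11035586    5.        ]]
rear [[489.14150066 268.38074255  18.        ]]
front [[586.75511733 261.54415735  20.        ]]
t1 [[658.58843051 279.58548804   8.        ]]
t2 [[656.29657321 233.21047245   8.        ]]
not [[636.80289824 258.11341381   8.        ]]
cam [ 407.77793263  133.15508355 1116.55819906]
[[  -0.      -0.945   -0.328   84.306]
 [   1.      -0.       0.      -0.959]
 [  -0.      -0.328    0.945 -142.718]
 [   0.       0.       0.       1.   ]] [[314.60321498   0.         258.20529356]
 [  0.         314.60321498 192.95822619]
 [  0.           0.           1.        ]]
```

```bash
cat >> h.py <<'E'
def goal(p,yaw,s=None):
    """print linear (cm) and turn to bring TCP to p with tool x at yaw, pointing down"""
    s=s or sensors.state(); T=TW(s)
    c,sn=np.cos(yaw),np.sin(yaw)
    Rg=np.array([[c,sn,0],[sn,-c,0],[0,0,-1]])
    l=T[:3,:3].T@(np.array(p)-T[:3,3])/10
    w=R.from_matrix(T[:3,:3].T@Rg).as_rotvec()
    print('lin cm',np.round(l,3).tolist(),'turn',np.round(w,4).tolist(),'rows',np.linalg.norm(l)/4.17,np.linalg.norm(w)/.125)
def st():
    s=sensors.state();x=R.from_quat(s['orientation']).as_matrix()
    print('t',round(s['t'],2),'p',np.round(s['ee_pos'],2),'yaw',round(np.arctan2(x[1,0],x[0,0]),4),'zt',np.round(x[:,2],4),'F',np.round(s['contact_force'],2),'w',round(s['grip_width'],2),'q',np.round(s['joints'],2))
    return s
E
python3 -c "
from h import *
st();goal([520,-275,130],-2.28)"
```

```text
t 0.8 p [ 267.88 -536.86  231.26] yaw -2.6788 zt [-1.e-04  1.e-04 -1.e+00] F [-0.87 -0.04  0.47] w 85.22 q [-0.77  0.04  0.08 -0.   -1.62 -0.33]
lin cm [-34.251, 12.173, 10.127] turn [0.0001, 0.0, -0.3988] rows 9.048967437137303 3.19005057146764
```

Request:
{"api": "move_arm", "payload": {
  "linear": [
    [-34.25,12.17,10.1],
    [-34.25,12.17,10.1],
    [-34.25,12.17,10.1],
    [-34.25,12.17,10.1],
    [-34.25,12.17,10.1],
    [-34.25,12.17,10.1],
    [-34.25,12.17,10.1],
    [-34.25,12.17,10.1],
    [-34.25,12.17,10.1],
    [-34.25,12.17,10.1],
    [-34.25,12.17,10.1],
    [-34.25,12.17,10.1]
  ],
  "turn": [
    [0,0,-0.4],
    [0,0,-0.4],
    [0,0,-0.4],
    [0,0,-0.4],
    [0,0,-0.4],
    [0,0,-0.4],
    [0,0,-0.4],
    [0,0,-0.4],
    [0,0,-0.4],
    [0,0,-0.4],
    [0,0,-0.4],
    [0,0,-0.4]
  ],
  "jaw": [1,1,1,1,1,1,1,1,1,0.6,0.6,0.6]
}}

```text
t: 1.8
ee_pos: [520.0, -275.0, 130.4]
orientation: [-0.418, 0.908, -0.0, -0.0]
contact_force: [-0.5, 0.5, 0.5]
grip_width: 52.1
```

```bash
python3 - <<'E'
from h import *
st(); snap('wrist','w1'); st()
E
```

```text
t 1.8 p [ 520.02 -275.04  130.36] yaw -2.278 zt [-4.e-04 -3.e-04 -1.e+00] F [-0.53  0.48  0.49] w 52.13 q [-0.15  0.02 -0.12  0.   -1.43 -0.56]
t 1.85 p [ 519.82 -275.63  130.84] yaw -2.2791 zt [ 4.e-04 -4.e-04 -1.e+00] F [ 0.56  0.39 -0.03] w 51.15 q [-0.15  0.02 -0.12  0.   -1.43 -0.56]
```

View pics/w1.png

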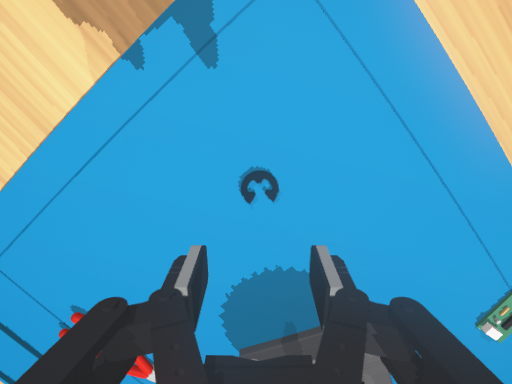

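```bash
python3 - <<'E'
from h import *
im=cv2.imread('pics/w1.png');c=im[155:220,225:295]
cv2.imwrite('pics/w1c.png',cv2.resize(c,None,fx=8,fy=8,interpolation=cv2.INTER_CUBIC))
g=cv2.cvtColor(im,cv2.COLOR_BGR2GRAY).astype(int)
m=np.zeros_like(g,np.uint8);m[160:215,230:290]=((im[...,0].astype(int)<95)[160:215,230:290])
ys,xs=np.nonzero(m)
P=ray('w1',np.c_[xs,ys],6)[:,:2]
print(len(P),np.min(P,0),np.max(P,0))
(cc,r)=cv2.minEnclosingCircle(P.astype(np.float32));print('circ',cc,r)
# area-centroid direction
mm=P.mean(0);v=np.array(cc)-mm;print('mean',mm,'mouthyaw',np.arctan2(v[1],v[0]))
# extents along axes
for yaw in [.76,.81,.86,.91,.96]:
    u=np.array([np.cos(yaw),np.sin(yaw)]);w=np.array([-u[1],u[0]])
    a=P@u;b=P@w;print(yaw,'x',a.min()-np.dot(cc,u),a.max()-np.dot(cc,u),'y',b.min()-np.dot(cc,w),b.max()-np.dot(cc,w),'sk',((b-np.dot(cc,w))*(a-np.dot(cc,u))).mean())
E
```

```text
505 [ 506.2804664  -288.78271183] [ 538.83877095 -256.53217081]
circ (522.621337890625, -272.5411682128906) 16.43912124633789
mean [ 520.78952745 -275.54195704] mouthyaw 1.0227335361603838
0.76 x -16.27251661235229 14.052090357565163 y -16.158797151498106 16.361567091757024 sk -6.138241396108805
0.81 x -16.159050146284955 13.608149509491227 y -16.113861701585733 16.298095850793516 sk -5.01284011971763
0.86 x -16.005194470322593 13.130195374630773 y -16.095891826873412 16.193887858087464 sk -3.8373522018749306
0.91 x -16.055508126358617 12.661448561872177 y -16.205982909791373 16.17633186154046 sk -2.6235227292912118
0.96 x -16.08474981532423 12.164411549441127 y -16.275567475347543 16.226776970889887 sk -1.3834798848176186
```

View pics/w1c.png

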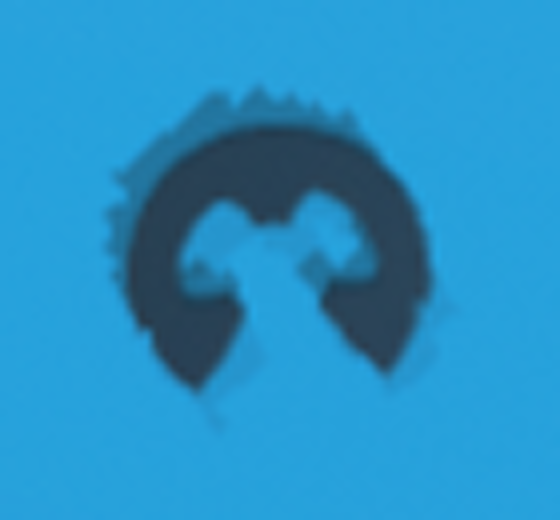

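```bash
python3 - <<'E'
from h import *
P=ray('w1',[(225+198/8,155+390/8),(225+385/8,155+375/8),(225+275/8,155+128/8)],6)[:,:2]
m=P[:2].mean(0);print(P,m);v=P[1]-P[0]
y=np.arctan2(v[1],v[0])-np.pi/2;print('yaw',y, y+np.pi); b=m-P[2];print(np.arctan2(b[1],b[0]),np.linalg.norm(b))
# mouth notch inner point from tooth center (275,225)
s=st();goal([522.6,-272.5,30],-2.24,s)
E
```

```text
[[ 538.59352124 -266.72793733]
 [ 521.26730264 -254.31629342]
 [ 511.96159198 -284.46811183]] [ 529.93041194 -260.52211538]
yaw 0.9491810076554468 4.09077366124524
0.9270461005905521 29.938090069446073
t 1.85 p [ 519.82 -275.63  130.84] yaw -2.2791 zt [ 4.e-04 -4.e-04 -1.e+00] F [ 0.56  0.39 -0.03] w 51.15 q [-0.15  0.02 -0.12  0.   -1.43 -0.56]
lin cm [-0.42, -0.001, 10.084] turn [-0.0006, -0.0001, -0.0391] rows 2.4204325791775902 0.3129302309807021
```

Request:
{"api": "move_arm", "payload": {
  "linear": [
    [-0.42,0,6],
    [-0.42,0,9.5],
    [-0.42,0,12.0],
    [-0.42,0,12.6],
    [-0.42,0,12.6]
  ],
  "turn": [
    [0,0,-0.072],
    [0,0,-0.072],
    [0,0,-0.072],
    [0,0,-0.072],
    [0,0,-0.072]
  ],
  "jaw": [0.55,0.55,0.55,0.55,0.55],
  "newtons": 30
}}

```text
t: 2.27
ee_pos: [521.0, -273.5, 3.9]
orientation: [-0.45, 0.893, 0.0, -0.001]
contact_force: [-0.7, -0.5, 0.9]
grip_width: 47.0
```

```bash
python3 - <<'E'
from h import *
st(); snap('wrist','w2'); st()
E
```

```text
t 2.27 p [ 521.03 -273.5     3.87] yaw -2.2087 zt [-2.3e-03 -3.0e-04 -1.0e+00] F [-0.66 -0.52  0.89] w 46.95 q [-0.14  0.1  -0.27  0.   -1.2  -0.5 ]
t 2.32 p [ 522.11 -273.66    5.63] yaw -2.2085 zt [ 2.e-04 -1.e-03 -1.e+00] F [1.03 0.01 0.76] w 46.66 q [-0.14  0.1  -0.27  0.   -1.2  -0.5 ]
```

View pics/w2.png

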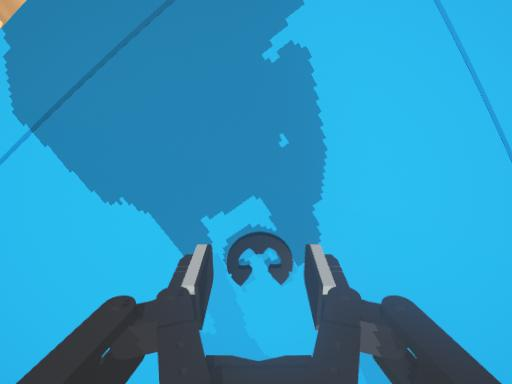

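```bash
python3 - <<'E'
from h import *
s=st(); 
d=np.load('pics/w2.npz')
T=TW(s)
for z in (0,-3):
  for x in (-11,0,11):
    print(z,x,[proj('w2',(T@np.array([x,y,z,1]))[:3]).round(1).tolist() for y in (-23.4,23.4)])
im=cv2.imread('pics/w2.png')
cv2.imwrite('pics/w2c.png',cv2.resize(im[225:310,165:355],None,fx=4,fy=4,interpolation=cv2.INTER_CUBIC))
E
```

```text
t 2.32 p [ 522.11 -273.66    5.63] yaw -2.2085 zt [ 2.e-04 -1.e-03 -1.e+00] F [1.03 0.01 0.76] w 46.66 q [-0.14  0.1  -0.27  0.   -1.2  -0.5 ]
0 -11 [[[213.9, 277.9]], [[302.7, 277.7]]]
0 0 [[[212.8, 259.7]], [[303.8, 259.6]]]
0 11 [[[211.7, 240.6]], [[304.9, 240.5]]]
-3 -11 [[[213.1, 281.2]], [[303.5, 281.1]]]
-3 0 [[[212.0, 262.8]], [[304.6, 262.7]]]
-3 11 [[[210.9, 243.5]], [[305.7, 243.4]]]
```

View pics/w2c.png

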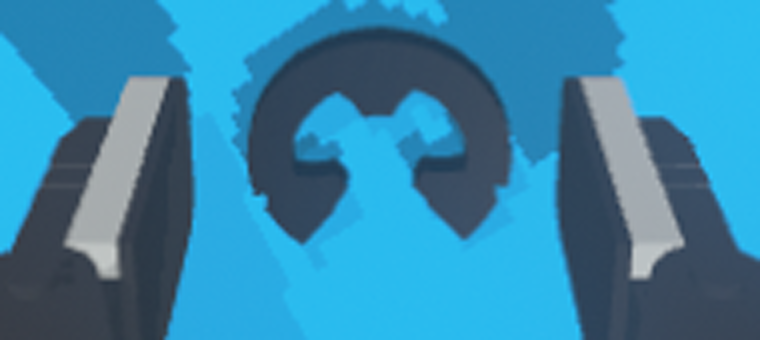

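Request:
{"api": "move_arm", "payload": {
  "linear": [
    [0,0,0.25],
    [0,0,0.25],
    [0,0,0.25]
  ],
  "turn": [
    [0,0,0],
    [0,0,0],
    [0,0,0]
  ],
  "jaw": [0.55,0.52,0.45],
  "newtons": 30
}}

```text
t: 2.57
ee_pos: [522.6, -274.2, 4.5]
orientation: [-0.45, 0.893, -0.001, 0.001]
contact_force: [0.1, -0.5, -0.6]
grip_width: 38.5
```

```bash
python3 - <<'E'
from h import *
st(); snap('wrist','w2'); st(); snap('wrist','w3'); st()
E
```

```text
t 2.57 p [ 522.62 -274.16    4.54] yaw -2.209 zt [ 0.0021 -0.0015 -1.    ] F [ 0.11 -0.48 -0.61] w 38.49 q [-0.14  0.1  -0.27  0.   -1.2  -0.5 ]
t 2.62 p [ 522.58 -274.      4.32] yaw -2.2088 zt [ 0.0019 -0.0013 -1.    ] F [ 0.59 -0.38 -0.07] w 38.08 q [-0.14  0.1  -0.27  0.   -1.2  -0.5 ]
t 2.67 p [ 522.48 -273.87    4.06] yaw -2.2087 zt [ 0.0015 -0.0012 -1.    ] F [ 0.94 -0.17 -0.9 ] w 38.63 q [-0.14  0.11 -0.27  0.   -1.2  -0.5 ]
```

Request:
{"api": "move_arm", "payload": {
  "linear": [
    [0,0,0.15],
    [0,0,0.15],
    [0,0,0.15],
    [0,0,0.15]
  ],
  "turn": [
    [0,0,0],
    [0,0,0],
    [0,0,0],
    [0,0,0]
  ],
  "jaw": [0.45,0.45,0.45,0.45]
}}

```text
t: 3.0
ee_pos: [522.5, -273.8, 2.6]
orientation: [-0.45, 0.893, -0.001, 0.0]
contact_force: [0.3, -0.1, -1.2]
grip_width: 38.3
```

```bash
python3 - <<'E'
from h import *
st(); snap('wrist','w2'); st(); snap('wrist','w3'); st()
E
```

```text
t 3.0 p [ 522.51 -273.85    2.57] yaw -2.2086 zt [ 0.0014 -0.0013 -1.    ] F [ 0.29 -0.06 -1.16] w 38.34 q [-0.14  0.11 -0.27  0.   -1.19 -0.5 ]
t 3.05 p [ 522.46 -273.83    2.52] yaw -2.2086 zt [ 0.0013 -0.0012 -1.    ] F [ 0.08  0.38 -0.47] w 38.4 q [-0.14  0.11 -0.27  0.   -1.19 -0.5 ]
t 3.1 p [ 522.48 -273.84    2.52] yaw -2.2087 zt [ 0.0014 -0.0012 -1.    ] F [-0.54  0.96 -0.05] w 38.35 q [-0.14  0.11 -0.27  0.   -1.19 -0.5 ]
```

Request:
{"api": "move_arm", "payload": {
  "linear": [
    [0,0,0.07],
    [0,0,0.07],
    [0,0,0.07],
    [0,0,0.07],
    [0,0,0.07]
  ],
  "turn": [
    [0,0,0],
    [0,0,0],
    [0,0,0],
    [0,0,0],
    [0,0,0]
  ],
  "jaw": [0.45,0.4,0.36,0.36,0.36],
  "newtons": 30
}}

```text
t: 3.52
ee_pos: [522.7, -274.0, 2.6]
orientation: [-0.45, 0.893, -0.001, 0.0]
contact_force: [-2.2, 1.5, 6.1]
grip_width: 32.1
```

```bash
python3 - <<'E'
from h import *
st(); snap('wrist','w3');im=cv2.imread('pics/w3.png')
cv2.imwrite('pics/w3c.png',cv2.resize(im[225:310,165:355],None,fx=4,fy=4,interpolation=cv2.INTER_CUBIC));st()
E
```

```text
t 3.52 p [ 522.66 -273.98    2.64] yaw -2.2084 zt [ 0.0018 -0.0017 -1.    ] F [-2.2   1.49  6.12] w 32.12 q [-0.14  0.11 -0.27  0.   -1.19 -0.5 ]
t 3.57 p [ 522.66 -273.97    2.62] yaw -2.2084 zt [ 0.0018 -0.0017 -1.    ] F [-1.64  1.3   5.02] w 31.88 q [-0.14  0.11 -0.27  0.   -1.19 -0.5 ]
```

View pics/w3c.png

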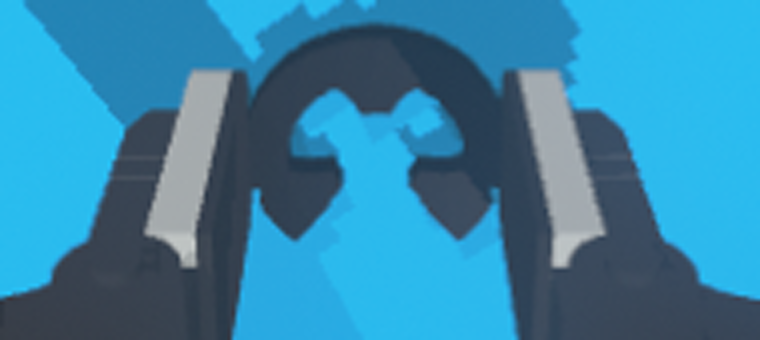

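```bash
python3 - <<'E'
from h import *
s=st();goal([650,-58,170],-np.pi,s)
E
```

```text
t 3.57 p [ 522.66 -273.97    2.62] yaw -2.2084 zt [ 0.0018 -0.0017 -1.    ] F [-1.64  1.3   5.02] w 31.88 q [-0.14  0.11 -0.27  0.   -1.19 -0.5 ]
lin cm [-24.929, 2.583, -16.751] turn [-0.0024, 0.0009, 0.9332] rows 7.229018213598189 7.465432541137331
```

Request:
{"api": "move_arm", "payload": {
  "linear": [
    [0,0,0],
    [0,0,0],
    [0,0,-0.5],
    [0,0,-4],
    [0,0,-8],
    [0,0,-12],
    [0,0,-16],
    [0,0,-16.7]
  ],
  "turn": [
    [0,0,0],
    [0,0,0],
    [0,0,0],
    [0,0,0],
    [0,0,0],
    [0,0,0],
    [0,0,0],
    [0,0,0]
  ],
  "jaw": [0.3,0.3,0.3,0.3,0.3,0.3,0.3,0.3],
  "newtons": 30
}}

```text
t: 4.23
ee_pos: [524.7, -275.3, 178.8]
orientation: [-0.45, 0.893, -0.006, 0.004]
contact_force: [-0.3, -0.3, 1.3]
grip_width: 32.0
```

```bash
python3 - <<'E'
from h import *
s=st();goal([650,-58,170],-np.pi,s)
snap('wrist','w4')
E
```

```text
t 4.23 p [ 524.68 -275.28  178.79] yaw -2.2083 zt [ 0.0128 -0.0068 -0.9999] F [-0.34 -0.25  1.3 ] w 31.97 q [-0.14  0.01 -0.05  0.   -1.5  -0.5 ]
lin cm [-24.917, 2.874, 0.892] turn [-0.0122, 0.0087, 0.9333] rows 6.018700432560022 7.4673407403828005
```

View pics/w4.png

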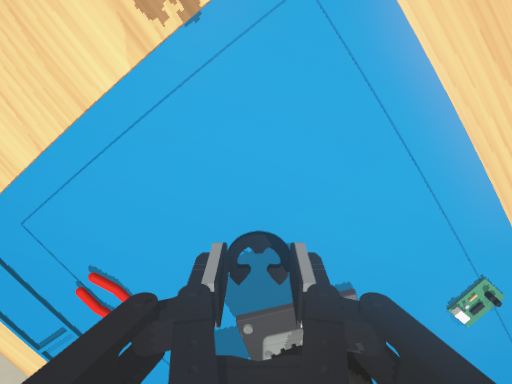

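Request:
{"api": "move_arm", "payload": {
  "linear": [
    [-24.9,2.7,0.9],
    [-24.9,2.7,0.9],
    [-24.9,2.7,0.9],
    [-24.9,2.7,0.9],
    [-24.9,2.7,0.9],
    [-24.9,2.7,0.9],
    [-24.9,2.7,0.9],
    [-24.9,2.7,0.9],
    [-24.9,2.7,0.9],
    [-24.9,2.7,0.9],
    [-24.9,2.7,0.9],
    [-24.9,2.7,0.9]
  ],
  "turn": [
    [-0.012,0.009,0.93],
    [-0.012,0.009,0.93],
    [-0.012,0.009,0.93],
    [-0.012,0.009,0.93],
    [-0.012,0.009,0.93],
    [-0.012,0.009,0.93],
    [-0.012,0.009,0.93],
    [-0.012,0.009,0.93],
    [-0.012,0.009,0.93],
    [-0.012,0.009,0.93],
    [-0.012,0.009,0.93],
    [-0.012,0.009,0.93]
  ],
  "jaw": [0.3,0.3,0.3,0.3,0.3,0.3,0.3,0.3,0.3,0.3,0.3,0.3]
}}

```text
t: 5.28
ee_pos: [651.0, -59.3, 168.3]
orientation: [-0.002, 1.0, 0.001, -0.001]
contact_force: [0.3, -0.6, -0.8]
grip_width: 32.1
```

```bash
python3 - <<'E'
from h import *
s=st()
snap('wrist','w5');snap('wrist','w5');st();st()
E
```

```text
t 5.28 p [650.98 -59.28 168.3 ] yaw -3.1376 zt [-0.0012  0.0011 -1.    ] F [ 0.28 -0.61 -0.8 ] w 32.08 q [ 0.21  0.18  0.13 -0.   -1.51 -1.78]
t 5.38 p [651.01 -59.23 168.39] yaw -3.1382 zt [-0.001   0.0011 -1.    ] F [-0.19  0.14 -0.42] w 31.88 q [ 0.21  0.18  0.13 -0.   -1.51 -1.78]
t 5.38 p [651.01 -59.23 168.39] yaw -3.1382 zt [-0.001   0.0011 -1.    ] F [-0.19  0.14 -0.42] w 31.88 q [ 0.21  0.18  0.13 -0.   -1.51 -1.78]
```

View pics/w5.png

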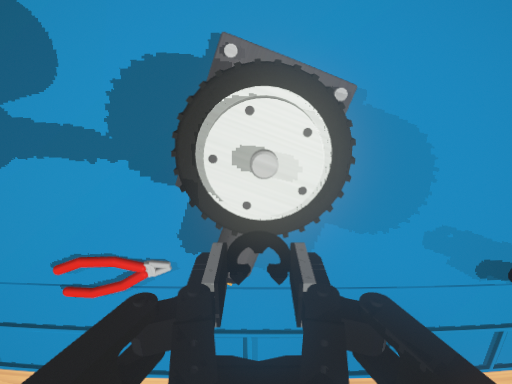

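```bash
python3 - <<'E'
from h import *
im=cv2.imread('pics/w5.png')
cv2.imwrite('pics/w5c.png',cv2.resize(im[80:225,185:345],None,fx=4,fy=4,interpolation=cv2.INTER_CUBIC))
# five bolts at z=109
P=ray('w5',[(249.5,111),(307,132.5),(302,190.5),(246.5,205),(212.5,159)],109)[:,:2]
print(P,P.mean(0)); 
A=np.c_[2*P,np.ones(5)];b=(P**2).sum(1);x=np.linalg.lstsq(A,b,rcond=None)[0];print('bolt circle',x[:2],np.sqrt(x[2]+x[:2]@x[:2]))
print('axle',ray('w5',[(264,164)],123))
E
```

```text
[[582.89348223 -65.58073622]
 [596.14950809 -28.83578911]
 [635.35124978 -30.18869423]
 [646.02007481 -67.96821436]
 [613.70084302 -90.03835079]] [614.82303159 -56.52235694]
bolt circle [614.83682919 -56.53537803] 33.348200905264385
axle [[613.54479665 -56.47883107 123.        ]]
```

View pics/w5c.png

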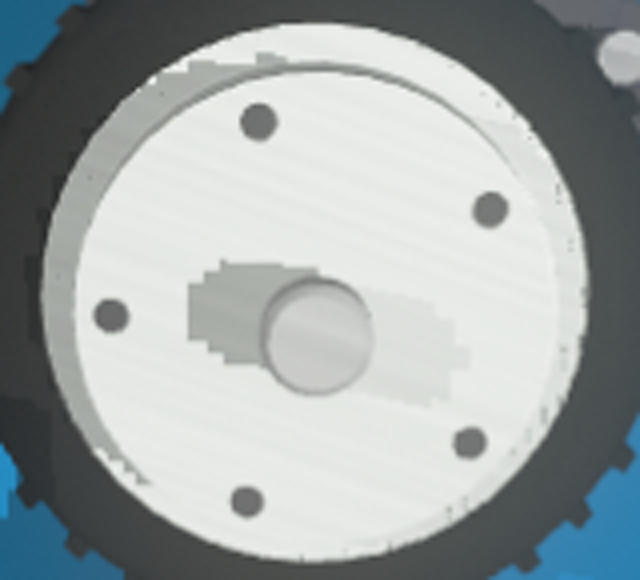

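```bash
python3 - <<'E'
from h import *
s=sensors.state();T=TW(s)
for z in(-4,-2,0):print(z,[proj('w5',(T@np.array([x,y,z,1]))[:3]).round(1).ravel().tolist() for x,y in((17,0),(-13,0),(0,17),(0,-17))])
im=cv2.imread('pics/w5.png')
cv2.imwrite('pics/w5d.png',cv2.resize(im[220:300,190:330],None,fx=5,fy=5,interpolation=cv2.INTER_CUBIC))
goal([593.5,-57,135],-np.pi,s)
E
```

```text
-4 [[259.7, 229.4], [259.6, 281.5], [293.2, 259.7], [226.0, 259.7]]
-2 [[259.7, 227.6], [259.6, 279.2], [292.8, 257.7], [226.4, 257.7]]
0 [[259.7, 225.9], [259.6, 277.0], [292.4, 255.7], [226.8, 255.7]]
lin cm [5.747, 0.239, 3.345] turn [0.0011, -0.001, 0.0034] rows 1.5956526692479527 0.02967513411330949
```

View pics/w5d.png

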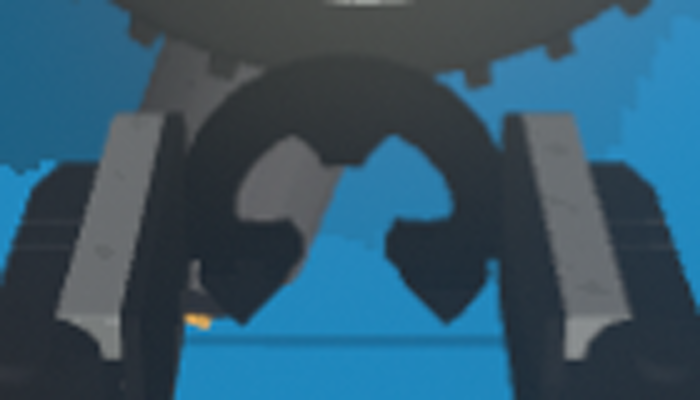

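Request:
{"api": "move_arm", "payload": {
  "linear": [
    [4,0.25,0],
    [5.85,0.25,0],
    [5.85,0.25,2],
    [5.85,0.25,4],
    [5.85,0.25,5.2],
    [5.85,0.25,5.4],
    [5.85,0.25,5.4],
    [5.85,0.25,5.4]
  ],
  "turn": [
    [0.001,-0.001,0.003],
    [0.001,-0.001,0.003],
    [0.001,-0.001,0.003],
    [0.001,-0.001,0.003],
    [0.001,-0.001,0.003],
    [0.001,-0.001,0.003],
    [0.001,-0.001,0.003],
    [0.001,-0.001,0.003]
  ],
  "jaw": [0.3,0.3,0.3,0.3,0.3,0.3,0.3,0.3]
}}

```text
t: 6.05
ee_pos: [593.0, -57.1, 115.5]
orientation: [-0.0, 1.0, -0.0, 0.001]
contact_force: [0.5, -0.3, 0.3]
grip_width: 32.0
```

```bash
python3 - <<'E'
from h import *
s=st()
snap('wrist','w6');snap('wrist','w6');st()
im=cv2.imread('pics/w6.png')
cv2.imwrite('pics/w6c.png',cv2.resize(im[180:340,150:370],None,fx=3.5,fy=3.5,interpolation=cv2.INTER_CUBIC))
E
```

```text
t 6.05 p [593.   -57.13 115.5 ] yaw -3.1412 zt [ 1.1e-03 -3.0e-04 -1.0e+00] F [ 0.48 -0.28  0.34] w 32.02 q [ 0.24  0.05 -0.12  0.   -1.4  -1.81]
t 6.15 p [593.22 -56.94 115.88] yaw -3.1411 zt [ 0.002  0.    -1.   ] F [ 0.19 -0.66  0.04] w 31.85 q [ 0.24  0.05 -0.12  0.   -1.4  -1.81]
```

View pics/w6c.png

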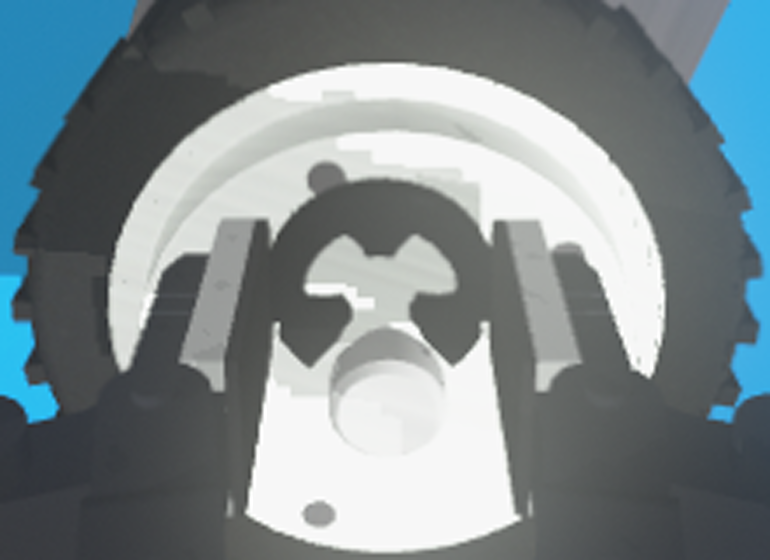

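Request:
{"api": "move_arm", "payload": {
  "linear": [
    [0,0.07,0.3],
    [0,0.07,0.55],
    [0,0.07,0.55],
    [0,0.07,0.55]
  ],
  "turn": [
    [0,-0.002,0],
    [0,-0.002,0],
    [0,-0.002,0],
    [0,-0.002,0]
  ],
  "jaw": [0.3,0.3,0.3,0.3]
}}

```text
t: 6.48
ee_pos: [593.1, -56.3, 110.2]
orientation: [-0.0, 1.0, -0.0, 0.002]
contact_force: [-0.3, 0.6, -0.4]
grip_width: 32.3
```

```bash
python3 - <<'E'
from h import *
s=st()
snap('wrist','w7');st();snap('wrist','w7');st()
E
```

```text
t 6.48 p [593.13 -56.26 110.24] yaw -3.1411 zt [ 0.0037 -0.     -1.    ] F [-0.28  0.56 -0.41] w 32.31 q [ 0.24  0.05 -0.13  0.   -1.39 -1.81]
t 6.53 p [593.2  -56.26 110.35] yaw -3.1411 zt [ 3.8e-03 -1.0e-04 -1.0e+00] F [0.75 0.53 0.43] w 32.31 q [ 0.24  0.05 -0.13  0.   -1.39 -1.81]
t 6.58 p [593.24 -56.26 110.43] yaw -3.1411 zt [ 0.004 -0.    -1.   ] F [-0.55  0.54  0.15] w 31.61 q [ 0.24  0.05 -0.13  0.   -1.39 -1.81]
```

Request:
{"api": "move_arm", "payload": {
  "linear": [
    [0,0,0.1],
    [0,0,0.15],
    [0,0,0.15],
    [0,0,0.15]
  ],
  "turn": [
    [0,0.004,0],
    [0,0.004,0],
    [0,0.004,0],
    [0,0.004,0]
  ],
  "jaw": [0.3,0.3,0.3,0.3]
}}

```text
t: 6.92
ee_pos: [593.2, -56.3, 108.8]
orientation: [-0.0, 1.0, -0.0, -0.0]
contact_force: [0.3, -0.5, -0.4]
grip_width: 31.8
```

```bash
python3 - <<'E'
from h import *
s=st()
snap('wrist','w7');st();snap('wrist','w7');st()
E
```

```text
t 6.92 p [593.24 -56.28 108.84] yaw -3.1412 zt [-2.e-04 -0.e+00 -1.e+00] F [ 0.31 -0.5  -0.41] w 31.78 q [ 0.24  0.05 -0.13  0.   -1.39 -1.81]
t 6.97 p [593.26 -56.27 108.89] yaw -3.1412 zt [-1.e-04 -0.e+00 -1.e+00] F [-0.    0.42 -0.11] w 32.07 q [ 0.24  0.05 -0.13  0.   -1.39 -1.81]
t 7.02 p [593.28 -56.28 108.97] yaw -3.1411 zt [ 0. -0. -1.] F [-0.65 -0.16  0.16] w 32.05 q [ 0.24  0.05 -0.13  0.   -1.39 -1.81]
```

Request:
{"api": "move_arm", "payload": {
  "linear": [
    [0,0,0.08],
    [0,0,0.12],
    [0,0,0.12],
    [0,0,0.12]
  ],
  "turn": [
    [0,0,0],
    [0,0,0],
    [0,0,0],
    [0,0,0]
  ],
  "jaw": [0.3,0.3,0.3,0.3]
}}

```text
t: 7.35
ee_pos: [593.4, -56.3, 108.6]
orientation: [-0.0, 1.0, -0.0, 0.0]
contact_force: [-3.3, 1.8, 5.2]
grip_width: 32.0
```

```bash
python3 - <<'E'
from h import *
s=st()
snap('wrist','w7');st();snap('wrist','w7');st()
E
```

```text
t 7.35 p [593.39 -56.29 108.63] yaw -3.141 zt [ 7.e-04 -2.e-04 -1.e+00] F [-3.26  1.85  5.21] w 32.02 q [ 0.24  0.05 -0.13  0.   -1.39 -1.81]
t 7.4 p [593.36 -56.3  108.61] yaw -3.1409 zt [ 7.e-04 -2.e-04 -1.e+00] F [-3.3  -0.39  5.26] w 32.12 q [ 0.24  0.05 -0.13  0.   -1.39 -1.81]
t 7.45 p [593.35 -56.3  108.6 ] yaw -3.141 zt [ 7.e-04 -2.e-04 -1.e+00] F [-2.64  0.77  5.67] w 32.15 q [ 0.24  0.05 -0.13  0.   -1.39 -1.81]
```

Request:
{"api": "move_arm", "payload": {
  "linear": [
    [0,0,-0.06],
    [0,0,-0.06],
    [0,0,-0.06],
    [0,0,-0.06],
    [0,0,-0.06],
    [0,0,-0.06]
  ],
  "turn": [
    [0,0,0],
    [0,0,0],
    [0,0,0],
    [0,0,0],
    [0,0,0],
    [0,0,0]
  ],
  "jaw": [0.3,0.42,0.5,0.55,0.58,0.58]
}}

```text
t: 7.95
ee_pos: [593.3, -56.3, 108.9]
orientation: [-0.0, 1.0, -0.0, 0.0]
contact_force: [-0.1, 0.3, -0.1]
grip_width: 49.3
```

```bash
python3 - <<'E'
from h import *
s=st()
snap('wrist','w8');st()
im=cv2.imread('pics/w8.png')
cv2.imwrite('pics/w8c.png',cv2.resize(im[180:340,150:370],None,fx=3.5,fy=3.5,interpolation=cv2.INTER_CUBIC))
E
```

```text
t 7.95 p [593.31 -56.32 108.95] yaw -3.141 zt [ 4.e-04 -2.e-04 -1.e+00] F [-0.05  0.27 -0.14] w 49.26 q [ 0.24  0.05 -0.13  0.   -1.39 -1.81]
t 8.0 p [593.35 -56.3  109.04] yaw -3.141 zt [ 5.e-04 -2.e-04 -1.e+00] F [-0.44 -0.66 -0.18] w 49.39 q [ 0.24  0.05 -0.13  0.   -1.39 -1.81]
```

View pics/w8c.png

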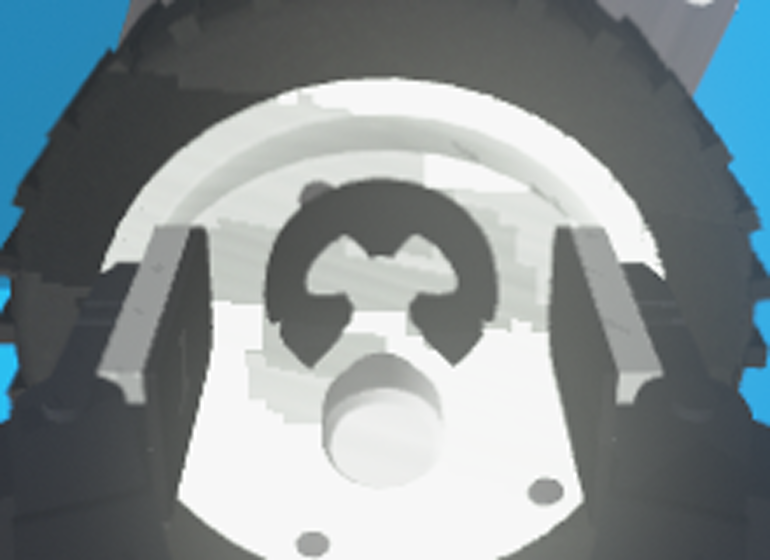

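Request:
{"api": "move_arm", "payload": {
  "linear": [
    [0,0,-4],
    [0,0,-8],
    [0,4,-9],
    [1,8,-9],
    [2,12,-9],
    [3,16,-9],
    [4,20,-9],
    [5,24,-9],
    [6,28,-9],
    [6.3,32,-9],
    [6.3,32,-7],
    [6.3,32,-5]
  ],
  "turn": [
    [0,0,0],
    [0,0,0],
    [0,0,-0.1],
    [0,0,-0.2],
    [0,0,-0.3],
    [0,0,-0.45],
    [0,0,-0.6],
    [0,0,-0.7],
    [0,0,-0.8],
    [0,0,-0.9],
    [0,0,-1.02],
    [0,0,-1.14]
  ],
  "jaw": [0.58,0.58,0.58,0.6,0.6,0.6,0.6,0.6,0.6,0.6,0.6,0.6]
}}

```text
t: 9.0
ee_pos: [529.9, 266.4, 159.3]
orientation: [-0.544, 0.839, -0.0, 0.001]
contact_force: [0.6, -0.6, -0.2]
grip_width: 51.2
```

```bash
python3 - <<'E'
from h import *
s=st();goal([530,264,155],-0.07,s)
E
```

```text
t 9.0 p [529.92 266.42 159.29] yaw -1.9916 zt [ 0.0022  0.0014 -1.    ] F [ 0.64 -0.55 -0.21] w 51.19 q [ 0.8   0.02 -0.06  0.   -1.48 -1.22]
lin cm [0.219, -0.106, 0.429] turn [-0.0031, 0.0001, -1.9216] rows 0.11819631913494347 15.372921688922881
```

Request:
{"api": "move_arm", "payload": {
  "linear": [
    [0.2,-0.1,0.4],
    [0.2,-0.1,0.4],
    [0.2,-0.1,0.4],
    [0.2,-0.1,0.4],
    [0.2,-0.1,0.4],
    [0.2,-0.1,0.4],
    [0.2,-0.1,0.4],
    [0.2,-0.1,0.4],
    [0.2,-0.1,0.4],
    [0.2,-0.1,0.4],
    [0.2,-0.1,0.4],
    [0.2,-0.1,0.4]
  ],
  "turn": [
    [0,0,-0.2],
    [0,0,-0.4],
    [0,0,-0.6],
    [0,0,-0.8],
    [0,0,-1.0],
    [0,0,-1.2],
    [0,0,-1.4],
    [0,0,-1.6],
    [0,0,-1.8],
    [0,0,-1.92],
    [0,0,-1.92],
    [0,0,-1.92]
  ],
  "jaw": [0.6,0.6,0.6,0.6,0.6,0.6,0.6,0.6,0.6,0.6,0.6,0.6]
}}

```text
t: 10.0
ee_pos: [530.0, 264.2, 155.2]
orientation: [0.97, -0.245, 0.001, -0.001]
contact_force: [-1.1, -0.8, -0.4]
grip_width: 51.3
```

Request:
{"api": "move_arm", "payload": {
  "linear": [
    [0,0,0],
    [0,0,0],
    [0,0,0],
    [0,0,0],
    [0,0,0]
  ],
  "turn": [
    [0,0,-0.2],
    [0,0,-0.4],
    [0,0,-0.4],
    [0,0,-0.4],
    [0,0,-0.4]
  ],
  "jaw": [0.6,0.6,0.6,0.6,0.6]
}}

```text
t: 10.42
ee_pos: [530.0, 264.2, 155.1]
orientation: [0.999, -0.047, 0.001, -0.001]
contact_force: [0.6, 0.8, 0.4]
grip_width: 51.2
```

```bash
python3 - <<'E'
from h import *
s=st();snap('wrist','w9');snap('wrist','w9');s=st();goal([530,264,155],-0.07,s)
E
```

```text
t 10.42 p [530.   264.19 155.11] yaw -0.0938 zt [ 0.0021  0.0013 -1.    ] F [0.57 0.85 0.41] w 51.15 q [ 0.8   0.02 -0.07  0.   -1.47  0.68]
t 10.52 p [529.99 264.19 155.13] yaw -0.0964 zt [ 0.0021  0.0013 -1.    ] F [-0.32  0.16  0.41] w 51.25 q [ 0.8   0.02 -0.07  0.   -1.47  0.67]
lin cm [0.003, 0.018, 0.013] turn [-0.0014, -0.0019, -0.0264] rows 0.005502848322670345 0.21199393582435094
```

View pics/w9.png

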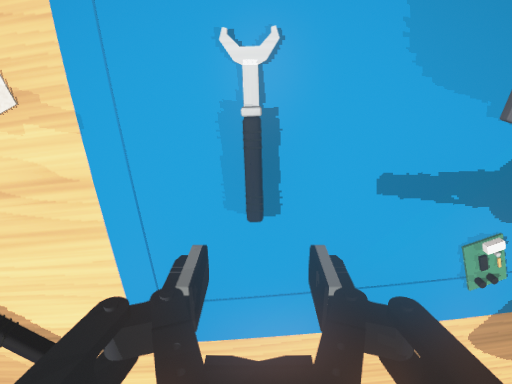

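```bash
python3 - <<'E'
from h import *
im=cv2.imread('pics/w9.png')
f=lambda px,z:ray('w9',[px],z)[0,:2]
im2=im[10:130,190:310];cv2.imwrite('pics/w9c.png',cv2.resize(im2,None,fx=5,fy=5,interpolation=cv2.INTER_CUBIC))
# handle edges by rows
E=[]
for r in range(125,215,10):
    row=im[r,225:285].astype(int).sum(1); d=np.nonzero(row<200)[0]
    E.append((r,225+d.min(),225+d.max()))
print(E)
r,a,b=np.array(E).T
C=ray('w9',np.c_[(a+b)/2,r],23)[:,:2];print(C.round(1).tolist())
p=np.polyfit(C[:,0],C[:,1],1);print('yaw',np.arctan(p[0]),'y at 545',np.polyval(p,545))
print('rear',f((255,220),23),'front',f((251,117),23),'tips',f((221,30),8),f((281,30),8))
E
```

```text
[(125, np.int64(259), np.int64(259)), (135, np.int64(258), np.int64(259)), (145, np.int64(258), np.int64(260)), (155, np.int64(258), np.int64(260)), (165, np.int64(258), np.int64(260)), (175, np.int64(258), np.int64(261)), (185, np.int64(259), np.int64(261)), (195, np.int64(246), np.int64(261)), (205, np.int64(260), np.int64(262))]
[[582.1, 258.1], [573.5, 259.4], [564.7, 259.8], [555.8, 260.6], [546.7, 261.5], [537.4, 261.9], [527.9, 262.4], [518.8, 269.3], [508.3, 263.3]]
yaw -0.10217293050648657 y at 545 261.9065682066738
rear [493.55302788 270.38284872] front [589.49466945 264.28044498] tips [662.63764684 282.52656499] [657.70707457 232.28044528]
```

View pics/w9c.png

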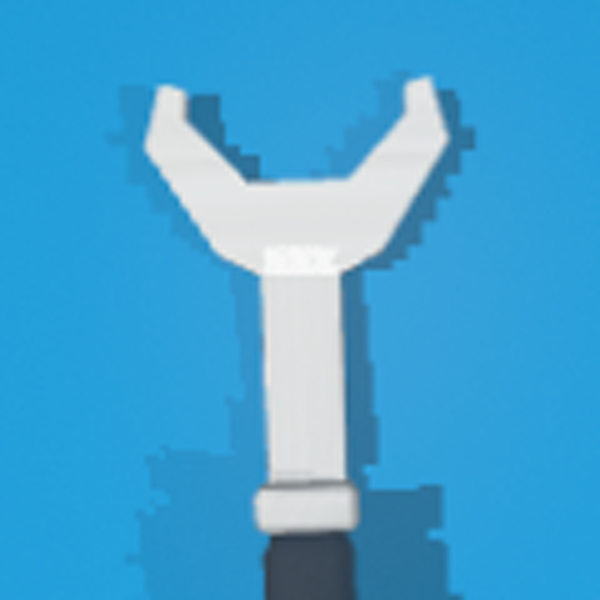

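```bash
python3 - <<'E'
from h import *
goal([548,266.8,30],-0.064)
E
```

```text
lin cm [1.744, -0.415, 12.517] turn [-0.0014, -0.0019, -0.0324] rows 3.032404867305325 0.259830931952503
```

Request:
{"api": "move_arm", "payload": {
  "linear": [
    [1.75,-0.42,4],
    [1.75,-0.42,8],
    [1.75,-0.42,12],
    [1.75,-0.42,14],
    [1.75,-0.42,14.5],
    [1.75,-0.42,14.5],
    [1.75,-0.42,14.5]
  ],
  "turn": [
    [-0.001,-0.002,-0.032],
    [-0.001,-0.002,-0.032],
    [-0.001,-0.002,-0.032],
    [-0.001,-0.002,-0.032],
    [-0.001,-0.002,-0.032],
    [-0.001,-0.002,-0.032],
    [-0.001,-0.002,-0.032]
  ],
  "jaw": [0.5,0.5,0.5,0.5,0.5,0.5,0.5]
}}

```text
t: 11.1
ee_pos: [549.2, 267.4, 12.2]
orientation: [0.999, -0.032, 0.001, -0.001]
contact_force: [-0.1, -0.8, 0.7]
grip_width: 42.9
```

```bash
python3 - <<'E'
from h import *
s=st();snap('wrist','w10');s=st()
E
```

```text
t 11.1 p [549.18 267.41  12.16] yaw -0.0645 zt [ 0.0024  0.0012 -1.    ] F [-0.13 -0.83  0.73] w 42.87 q [ 0.78  0.15 -0.2   0.   -1.22  0.72]
t 11.15 p [549.51 267.79  12.97] yaw -0.0643 zt [ 0.0035  0.0024 -1.    ] F [0.35 0.95 0.99] w 42.51 q [ 0.78  0.15 -0.2   0.   -1.22  0.72]
```

View pics/w10.png

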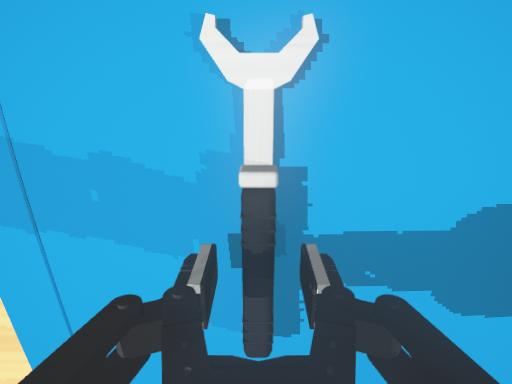

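```bash
python3 - <<'E'
from h import *
goal([548.5,267.2,6.5],-0.064)
E
```

```text
lin cm [-0.099, 0.068, 0.646] turn [-0.0026, -0.0033, -0.0003] rows 0.15763511083604914 0.03388727349546662
```

Request:
{"api": "move_arm", "payload": {
  "linear": [
    [-0.05,0.03,0.6],
    [-0.05,0.03,0.6],
    [-0.05,0.03,0.6],
    [-0.05,0.03,0.6]
  ],
  "turn": [
    [-0.002,-0.003,0],
    [-0.002,-0.003,0],
    [-0.002,-0.003,0],
    [-0.002,-0.003,0]
  ],
  "jaw": [0.5,0.4,0.35,0.3]
}}

```text
t: 11.48
ee_pos: [549.3, 267.8, 7.7]
orientation: [0.999, -0.032, 0.001, -0.001]
contact_force: [-0.5, -0.5, 0.7]
grip_width: 25.8
```

```bash
python3 - <<'E'
from h import *
s=st();snap('wrist','w10');s=st();goal([548.5,267.2,6.5],-0.064)
E
```

```text
t 11.48 p [549.27 267.8    7.7 ] yaw -0.0644 zt [ 0.0012  0.0013 -1.    ] F [-0.52 -0.48  0.66] w 25.81 q [ 0.78  0.16 -0.2  -0.   -1.21  0.73]
t 11.53 p [549.19 267.71   7.52] yaw -0.0644 zt [ 9.0e-04  1.1e-03 -1.0e+00] F [-0.33 -0.03  0.39] w 25.61 q [ 0.78  0.16 -0.2  -0.   -1.21  0.73]
lin cm [-0.066, 0.055, 0.102] turn [-0.0012, -0.0009, -0.0004] rows 0.03190754196122772 0.012157064672631317
```

Close on the handle firmly.

Request:
{"api": "move_arm", "payload": {
  "linear": [
    [0,0,0],
    [0,0,0],
    [0,0,0],
    [0,0,0],
    [0,0,0],
    [0,0,0]
  ],
  "turn": [
    [0,0,0],
    [0,0,0],
    [0,0,0],
    [0,0,0],
    [0,0,0],
    [0,0,0]
  ],
  "jaw": [0.2,0.1,0.1,0.05,0.05,0.05],
  "newtons": 90
}}

```text
t: 12.03
ee_pos: [549.4, 267.9, 8.1]
orientation: [0.999, -0.032, 0.001, -0.001]
contact_force: [-1.1, 0.3, 4.3]
grip_width: 13.4
```

```bash
python3 - <<'E'
from h import *
s=st();snap('wrist','w11');s=st()
E
```

```text
t 12.03 p [549.45 267.86   8.09] yaw -0.0642 zt [ 0.0016  0.0014 -1.    ] F [-1.11  0.26  4.27] w 13.37 q [ 0.78  0.16 -0.2   0.   -1.21  0.73]
t 12.08 p [549.44 267.86   8.08] yaw -0.0643 zt [ 0.0016  0.0014 -1.    ] F [-0.68 -0.75  5.53] w 13.85 q [ 0.78  0.16 -0.2   0.   -1.21  0.73]
```

View pics/w11.png

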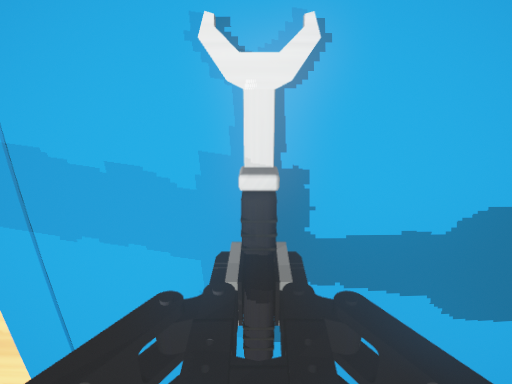

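```bash
python3 - <<'E'
from h import *
s=sensors.state()
for px in [(259,52),(210,14),(308,13)]:
    p=ray('w11',[px],8)[0]; print(p, tool(s,p)[:3])
E
```

```text
[647.8341379  260.54669223   8.        ] [98.65679701  0.98293532  0.23012205]
[663.92867797 279.66857796   8.        ] [113.49036084 -19.13281151   0.28348365]
[661.72170265 239.53734223   8.        ] [113.86462517  21.05727617   0.22348431]
```

Request:
{"api": "move_arm", "payload": {
  "linear": [
    [0,0,-2],
    [0,0,-6],
    [0,0,-10],
    [0,0,-14],
    [0,0,-18],
    [0,0,-18],
    [0,0,-18]
  ],
  "turn": [
    [0,0,0],
    [0,0,0],
    [0,0,0],
    [0,0,0],
    [0,0,0],
    [0,0,0],
    [0,0,0]
  ],
  "jaw": [0.05,0.05,0.05,0.05,0.05,0.05,0.05]
}}

```text
t: 12.67
ee_pos: [550.0, 268.4, 190.7]
orientation: [0.999, -0.032, 0.003, -0.003]
contact_force: [-0.4, -0.8, -2.0]
grip_width: 13.8
```

```bash
python3 - <<'E'
from h import *
s=st();snap('wrist','w12');s=st()
for px in [(259,52),(210,14),(308,13)]:
    d=0
# desired: notch at (axle-60) ...
goal([440,-56.3,190],0.0,s)
E
```

```text
t 12.67 p [550.   268.38 190.65] yaw -0.0643 zt [ 0.0052  0.005  -1.    ] F [-0.37 -0.84 -1.97] w 13.82 q [ 0.78  0.06  0.04  0.   -1.54  0.73]
t 12.72 p [549.01 267.9  187.71] yaw -0.0644 zt [ 0.0013  0.0025 -1.    ] F [ 0.25  1.04 -1.48] w 13.64 q [ 0.78  0.07  0.03 -0.   -1.54  0.73]
lin cm [-8.794, 33.053, -0.324] turn [-0.0025, -0.0012, -0.0644] rows 8.202476289439172 0.5152857959330698
```

View pics/w12.png

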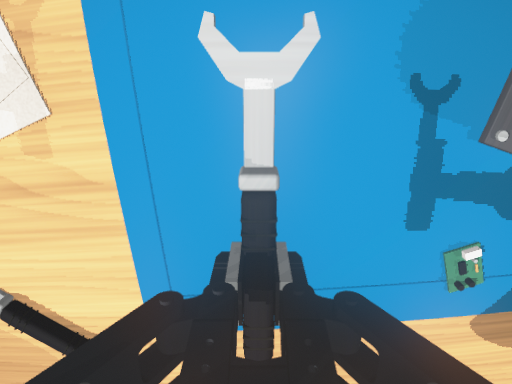

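Request:
{"api": "move_arm", "payload": {
  "linear": [
    [-7.8,33,0],
    [-7.8,33,0],
    [-7.8,33,0],
    [-7.8,33,0],
    [-7.8,33,0],
    [-7.8,33,0],
    [-7.8,33,0],
    [-7.8,33,0],
    [-7.8,33,1],
    [-7.8,33,2],
    [-7.8,33,3],
    [-7.8,33,3]
  ],
  "turn": [
    [-0.002,-0.001,-0.064],
    [-0.002,-0.001,-0.064],
    [-0.002,-0.001,-0.064],
    [-0.002,-0.001,-0.064],
    [-0.002,-0.001,-0.064],
    [-0.002,-0.001,-0.064],
    [-0.002,-0.001,-0.064],
    [-0.002,-0.001,-0.064],
    [-0.002,-0.001,-0.064],
    [-0.002,-0.001,-0.064],
    [-0.002,-0.001,-0.064],
    [-0.002,-0.001,-0.064]
  ],
  "jaw": [0.05,0.05,0.05,0.05,0.05,0.05,0.05,0.05,0.05,0.05,0.05,0.05]
}}

```text
t: 13.72
ee_pos: [448.6, -55.6, 152.5]
orientation: [1.0, 0.0, -0.003, -0.0]
contact_force: [0.3, 0.5, -2.3]
grip_width: 13.5
```

```bash
python3 - <<'E'
from h import *
s=st();snap('wrist','w13');snap('wrist','w13');s=st()
goal([450,-55.8,118],0.0,s)
print(ray('w13',[(259,52)],TW(s)[2,3]))
E
```

```text
t 13.72 p [448.55 -55.63 152.52] yaw 0.0002 zt [-6.1e-03  3.0e-04 -1.0e+00] F [ 0.3   0.53 -2.33] w 13.49 q [ 0.32 -0.36 -0.41 -0.   -1.53  1.25]
t 13.82 p [449.77 -55.52 155.47] yaw 0.0012 zt [-2.4e-03 -2.0e-04 -1.0e+00] F [ 0.8   1.02 -0.26] w 13.72 q [ 0.33 -0.36 -0.41 -0.   -1.53  1.25]
lin cm [0.032, 0.027, 3.747] turn [0.0002, 0.0024, 0.0012] rows 0.8985037749621042 0.021639214091921086
[[547.57603395 -56.51373753 155.46581963]]
```

View pics/w13.png

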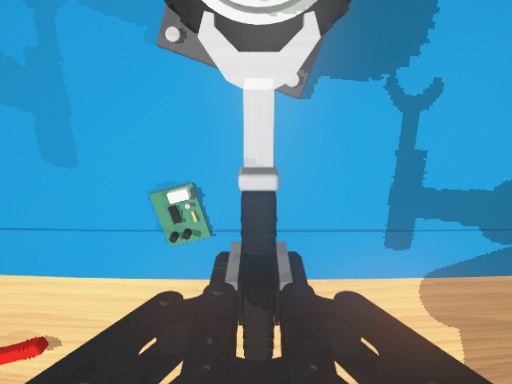

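Request:
{"api": "move_arm", "payload": {
  "linear": [
    [0,0,3],
    [0,0,3.8],
    [0,0,4.0],
    [0,0,4.0],
    [0,0,4.0],
    [0,0,4.0]
  ],
  "turn": [
    [0,0.002,0.001],
    [0,0.002,0.001],
    [0,0.002,0.001],
    [0,0.002,0.001],
    [0,0.002,0.001],
    [0,0.002,0.001]
  ],
  "jaw": [0.05,0.05,0.05,0.05,0.05,0.05]
}}

```text
t: 14.32
ee_pos: [450.4, -55.4, 117.0]
orientation: [1.0, 0.0, 0.001, 0.0]
contact_force: [0.3, -0.9, -1.4]
grip_width: 13.8
```

```bash
python3 - <<'E'
from h import *
s=st();snap('wrist','w14');snap('scene','s1');s=st()
goal([460,-55.8,115],0.0,s)
im=cv2.imread('pics/s1.png');cv2.imwrite('pics/s1c.png',cv2.resize(im[150:240,140:260],None,fx=6,fy=6,interpolation=cv2.INTER_CUBIC))
E
```

```text
t 14.32 p [450.41 -55.38 116.98] yaw 0.0006 zt [ 1.6e-03 -2.0e-04 -1.0e+00] F [ 0.34 -0.94 -1.38] w 13.76 q [ 0.33 -0.36 -0.47  0.   -1.45  1.25]
t 14.42 p [450.19 -55.44 116.57] yaw 0.0003 zt [ 1.2e-03  1.0e-04 -1.0e+00] F [ 0.2   0.74 -1.36] w 13.94 q [ 0.33 -0.36 -0.47  0.   -1.45  1.25]
lin cm [0.981, 0.036, 0.158] turn [-0.0001, -0.0012, 0.0003] rows 0.23832517801642647 0.010013837597272876
```

View pics/w14.png

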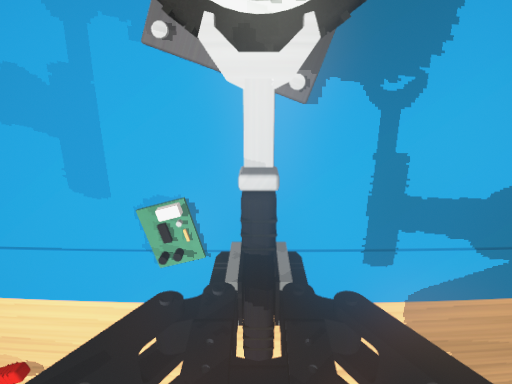

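View pics/s1c.png

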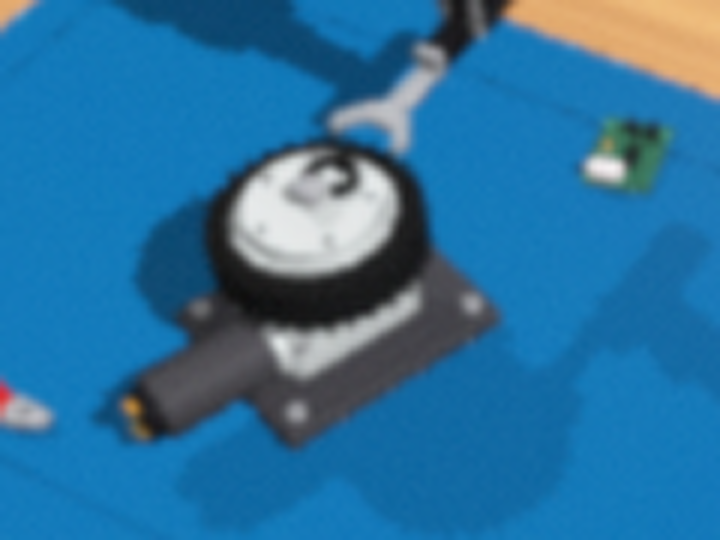

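Request:
{"api": "move_arm", "payload": {
  "linear": [
    [0,0.03,0.16],
    [0,0.03,0.16],
    [0.5,0.03,0.16],
    [1.0,0.03,0.16],
    [1.5,0.03,0.16],
    [2.0,0.03,0.16],
    [2.0,0.03,0.16],
    [2.0,0.03,0.16]
  ],
  "turn": [
    [0,-0.001,0],
    [0,-0.001,0],
    [0,-0.001,0],
    [0,-0.001,0],
    [0,-0.001,0],
    [0,-0.001,0],
    [0,-0.001,0],
    [0,-0.001,0]
  ],
  "jaw": [0.05,0.05,0.05,0.05,0.05,0.05,0.05,0.05]
}}

```text
t: 15.08
ee_pos: [470.3, -55.8, 114.7]
orientation: [1.0, 0.0, -0.0, 0.0]
contact_force: [0.5, -0.5, -1.3]
grip_width: 13.3
```

```bash
python3 - <<'E'
from h import *
s=st();snap('wrist','w15');snap('scene','s2');s=st()
goal([480,-55.8,115],0.0,s)
im=cv2.imread('pics/s2.png');cv2.imwrite('pics/s2c.png',cv2.resize(im[160:210,165:215],None,fx=9,fy=9,interpolation=cv2.INTER_CUBIC))
im=cv2.imread('pics/w15.png');cv2.imwrite('pics/w15c.png',cv2.resize(im[0:110,180:340],None,fx=4.5,fy=4.5,interpolation=cv2.INTER_CUBIC))
E
```

```text
t 15.08 p [470.33 -55.79 114.71] yaw 0.0001 zt [-6.e-04 -2.e-04 -1.e+00] F [ 0.47 -0.51 -1.34] w 13.27 q [ 0.31 -0.29 -0.43  0.   -1.43  1.26]
t 15.18 p [470.12 -55.76 114.85] yaw 0.0002 zt [-2.e-04 -1.e-04 -1.e+00] F [ 0.21  0.16 -0.65] w 13.95 q [ 0.31 -0.29 -0.43  0.   -1.43  1.26]
lin cm [0.988, 0.004, -0.015] turn [0.0001, 0.0002, 0.0002] rows 0.23704620508728558 0.002753202959561054
```

View pics/w15c.png

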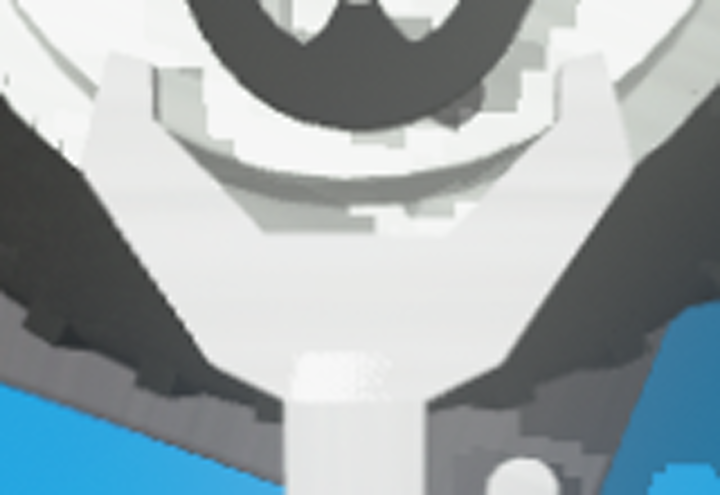

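View pics/s2c.png

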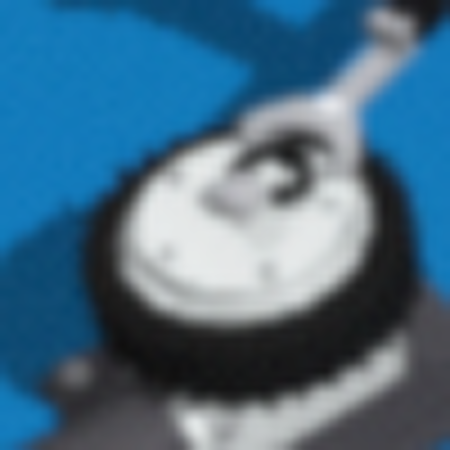

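Request:
{"api": "move_arm", "payload": {
  "linear": [
    [0.3,0.07,0],
    [0.6,0.07,0],
    [0.8,0.07,0],
    [1.0,0.07,0],
    [1.2,0.07,0],
    [1.4,0.07,0],
    [1.6,0.07,0],
    [1.6,0.07,0]
  ],
  "turn": [
    [0,0,0],
    [0,0,0],
    [0,0,0],
    [0,0,0],
    [0,0,0],
    [0,0,0],
    [0,0,0],
    [0,0,0]
  ],
  "jaw": [0.05,0.05,0.05,0.05,0.05,0.05,0.05,0.05],
  "newtons": 110
}}

```text
t: 15.85
ee_pos: [486.4, -56.5, 114.8]
orientation: [1.0, 0.0, -0.0, 0.0]
contact_force: [-0.5, -0.0, -0.8]
grip_width: 12.7
```

```bash
python3 - <<'E'
from h import *
s=st();snap('wrist','w16');s=st()
im=cv2.imread('pics/w16.png');cv2.imwrite('pics/w16c.png',cv2.resize(im[0:110,180:340],None,fx=4.5,fy=4.5,interpolation=cv2.INTER_CUBIC))
E
```

```text
t 15.85 p [486.39 -56.5  114.78] yaw 0.0001 zt [-3.e-04 -1.e-04 -1.e+00] F [-0.53 -0.02 -0.78] w 12.69 q [ 0.3  -0.24 -0.39  0.   -1.42  1.27]
t 15.9 p [486.24 -56.5  114.79] yaw 0.0001 zt [-3.e-04 -2.e-04 -1.e+00] F [-0.62 -0.21 -0.51] w 12.83 q [ 0.3  -0.25 -0.39  0.   -1.43  1.27]
```

View pics/w16c.png

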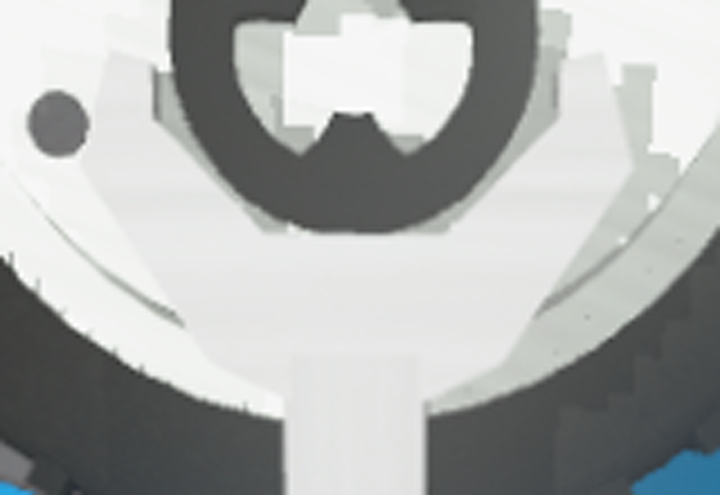

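Request:
{"api": "move_arm", "payload": {
  "linear": [
    [0.15,0,0],
    [0.3,0,0],
    [0.45,0,0],
    [0.6,0,0],
    [0.75,0,0],
    [0.75,0,0],
    [0.75,0,0]
  ],
  "turn": [
    [0,0,0],
    [0,0,0],
    [0,0,0],
    [0,0,0],
    [0,0,0],
    [0,0,0],
    [0,0,0]
  ],
  "jaw": [0.05,0.05,0.05,0.05,0.05,0.05,0.05]
}}

```text
t: 16.48
ee_pos: [492.6, -56.8, 114.5]
orientation: [1.0, 0.0, -0.002, 0.0]
contact_force: [-7.1, 0.5, 0.7]
grip_width: 12.7
```

```bash
python3 - <<'E'
from h import *
s=st();snap('wrist','w17');s=st()
im=cv2.imread('pics/w17.png');cv2.imwrite('pics/w17c.png',cv2.resize(im[0:110,180:340],None,fx=4.5,fy=4.5,interpolation=cv2.INTER_CUBIC))
E
```

```text
t 16.48 p [492.6  -56.75 114.46] yaw 0.0 zt [-3.6e-03 -7.0e-04 -1.0e+00] F [-7.12  0.54  0.68] w 12.67 q [ 0.29 -0.22 -0.37 -0.   -1.42  1.28]
t 16.53 p [492.62 -56.75 114.47] yaw -0.0 zt [-3.4e-03 -7.0e-04 -1.0e+00] F [-5.36 -0.21  1.07] w 12.92 q [ 0.29 -0.22 -0.37 -0.   -1.42  1.28]
```

View pics/w17c.png

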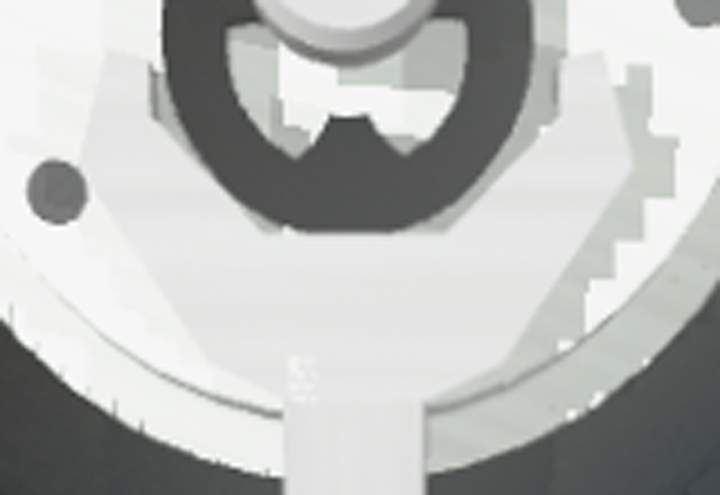

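Request:
{"api": "move_arm", "payload": {
  "linear": [
    [0.2,-0.03,-0.03],
    [0.35,-0.05,-0.03],
    [0.5,-0.05,-0.03],
    [0.65,-0.05,-0.03],
    [0.8,-0.05,-0.03],
    [0.8,-0.05,-0.03]
  ],
  "turn": [
    [0,0,0],
    [0,0,0],
    [0,0,0],
    [0,0,0],
    [0,0,0],
    [0,0,0]
  ],
  "jaw": [0.05,0.05,0.05,0.05,0.05,0.05]
}}

```text
t: 17.03
ee_pos: [499.9, -56.4, 114.4]
orientation: [1.0, -0.0, -0.003, 0.0]
contact_force: [-5.6, 1.0, 1.5]
grip_width: 13.0
```

```bash
python3 - <<'E'
from h import *
s=st();snap('wrist','w18');s=st()
im=cv2.imread('pics/w18.png');cv2.imwrite('pics/w18c.png',cv2.resize(im[0:110,180:340],None,fx=4.5,fy=4.5,interpolation=cv2.INTER_CUBIC))
E
```

```text
t 17.03 p [499.87 -56.38 114.44] yaw -0.0001 zt [-0.006 -0.001 -1.   ] F [-5.57  1.02  1.47] w 13.01 q [ 0.29 -0.2  -0.35 -0.   -1.42  1.28]
t 17.08 p [499.86 -56.4  114.48] yaw -0.0001 zt [-0.0059 -0.001  -1.    ] F [-5.87  1.35  1.78] w 13.12 q [ 0.29 -0.2  -0.35 -0.   -1.42  1.28]
```

View pics/w18c.png

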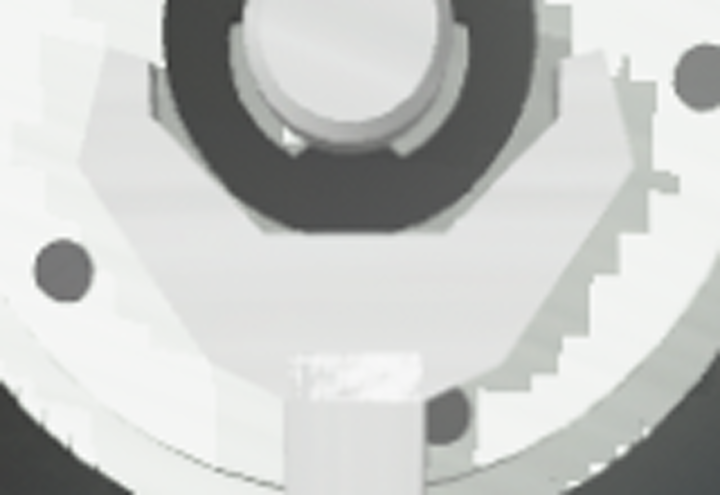

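Request:
{"api": "move_arm", "payload": {
  "linear": [
    [0.1,0,-0.02],
    [0.2,0,-0.02],
    [0.2,0,-0.02],
    [0.2,0,-0.02]
  ],
  "turn": [
    [0,0,0],
    [0,0,0],
    [0,0,0],
    [0,0,0]
  ],
  "jaw": [0.05,0.05,0.05,0.05]
}}

```text
t: 17.42
ee_pos: [500.1, -56.6, 114.4]
orientation: [1.0, -0.0, -0.005, 0.001]
contact_force: [-11.1, 1.1, 4.3]
grip_width: 13.1
```

```bash
python3 - <<'E'
from h import *
s=st();snap('wrist','w18');s=st()
im=cv2.imread('pics/w18.png');cv2.imwrite('pics/w18d.png',cv2.resize(im[0:110,180:340],None,fx=4.5,fy=4.5,interpolation=cv2.INTER_CUBIC))
E
```

```text
t 17.42 p [500.14 -56.62 114.38] yaw -0.0 zt [-0.0105 -0.0015 -0.9999] F [-11.09   1.09   4.31] w 13.11 q [ 0.29 -0.2  -0.35 -0.   -1.43  1.28]
t 17.47 p [500.11 -56.6  114.4 ] yaw 0.0001 zt [-0.0105 -0.0015 -0.9999] F [-10.75   0.9    3.84] w 12.9 q [ 0.29 -0.2  -0.35 -0.   -1.43  1.28]
```

View pics/w18d.png

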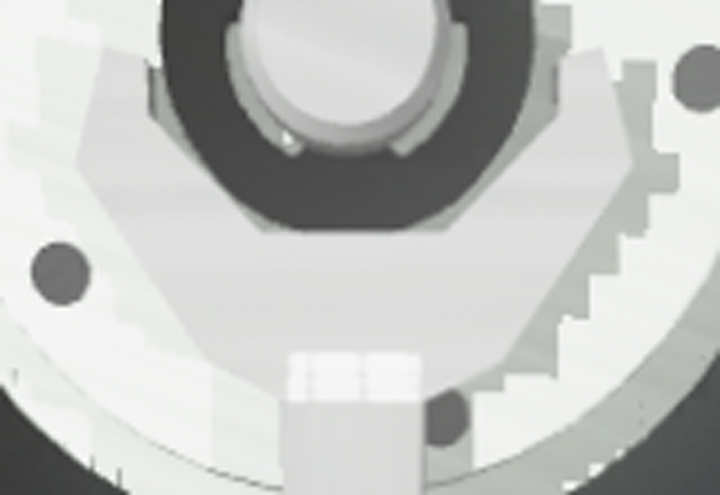

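Request:
{"api": "move_arm", "payload": {
  "linear": [
    [-0.5,0,-0.03],
    [-2,0,-0.05],
    [-4,0,-0.1],
    [-6,0,-0.2],
    [-6,0,-2],
    [-6,0,-5],
    [-6,0,-5],
    [-6,0,-5]
  ],
  "turn": [
    [0,0.005,0],
    [0,0.01,0],
    [0,0.01,0],
    [0,0.01,0],
    [0,0.01,0],
    [0,0.01,0],
    [0,0.01,0],
    [0,0.01,0]
  ],
  "jaw": [0.05,0.05,0.05,0.05,0.05,0.05,0.05,0.05]
}}

```text
t: 18.13
ee_pos: [441.8, -56.3, 167.1]
orientation: [1.0, 0.0, 0.002, 0.0]
contact_force: [-0.5, -0.2, -1.8]
grip_width: 13.2
```

```bash
python3 - <<'E'
from h import *
s=st();snap('top','t1');snap('scene','s3');s=st()
im=cv2.imread('pics/s3.png');a=cv2.resize(im[160:210,165:215],None,fx=8,fy=8,interpolation=cv2.INTER_CUBIC)
im=cv2.imread('pics/t1.png');b=cv2.resize(im[130:180,300:350],None,fx=8,fy=8,interpolation=cv2.INTER_CUBIC)
cv2.imwrite('pics/s3c.png',np.hstack([a,b[:,:395]]))
goal([480,190,120],0,s)
E
```

```text
t 18.13 p [441.79 -56.28 167.13] yaw 0.0002 zt [ 4.6e-03 -4.0e-04 -1.0e+00] F [-0.55 -0.16 -1.83] w 13.22 q [ 0.33 -0.39 -0.41  0.   -1.55  1.24]
t 18.23 p [440.62 -56.33 164.54] yaw 0.0 zt [-3.e-04 -9.e-04 -1.e+00] F [ 0.07  0.09 -1.28] w 12.77 q [ 0.33 -0.39 -0.41  0.   -1.55  1.24]
lin cm [3.939, -24.637, 4.43] turn [0.0009, 0.0003, 0.0] rows 6.076895120021507 0.007606074278130471
```

View pics/s3c.png

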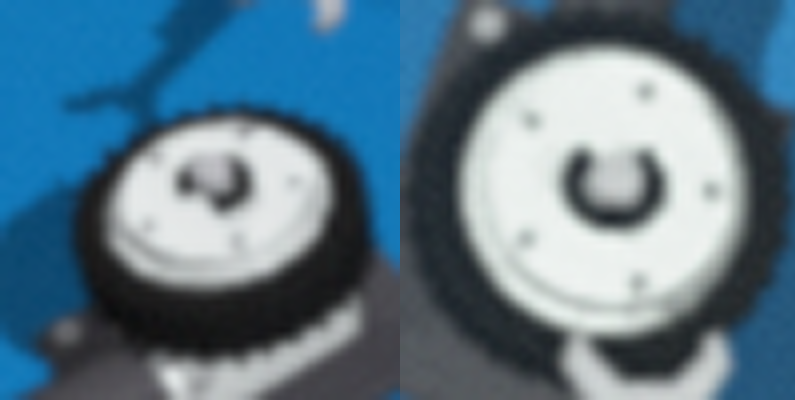

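Request:
{"api": "move_arm", "payload": {
  "linear": [
    [0,-4,-1],
    [0,-8,-1],
    [0,-12,-1],
    [2,-16,-1],
    [4,-20,0],
    [6,-24,2],
    [8,-28,4],
    [9,-29.6,7],
    [9,-29.6,10],
    [9,-29.6,12],
    [9,-29.6,13.5],
    [9,-29.6,13.5]
  ],
  "turn": [
    [0,0,0],
    [0,0,0],
    [0,0,0],
    [0,0,0],
    [0,0,0],
    [0,0,0],
    [0,0,0],
    [0,0,0],
    [0,0,0],
    [0,0,0],
    [0,0,0],
    [0,0,0]
  ],
  "jaw": [0.05,0.05,0.05,0.05,0.05,0.05,0.05,0.05,0.05,0.05,0.05,0.05]
}}

```text
t: 19.23
ee_pos: [527.7, 237.9, 23.0]
orientation: [1.0, -0.0, -0.004, 0.003]
contact_force: [-0.4, -0.1, -2.0]
grip_width: 12.7
```

```bash
python3 - <<'E'
from h import *
s=st();snap('wrist','w19');snap('wrist','w19');s=st()
goal([530,240,10],0,s)
E
```

```text
t 19.23 p [527.71 237.86  22.96] yaw -0.0003 zt [-0.0084 -0.0063 -0.9999] F [-0.37 -0.13 -2.01] w 12.72 q [ 0.77  0.07 -0.27 -0.   -1.24  0.8 ]
t 19.33 p [530.27 239.05  28.48] yaw 0.0001 zt [-0.0015 -0.0026 -1.    ] F [-0.31  0.03 -0.31] w 13.13 q [ 0.77  0.07 -0.26  0.   -1.25  0.8 ]
lin cm [-0.025, -0.099, 1.847] turn [0.0026, 0.0015, 0.0001] rows 0.44370257521653544 0.02371241578089953
```

View pics/w19.png

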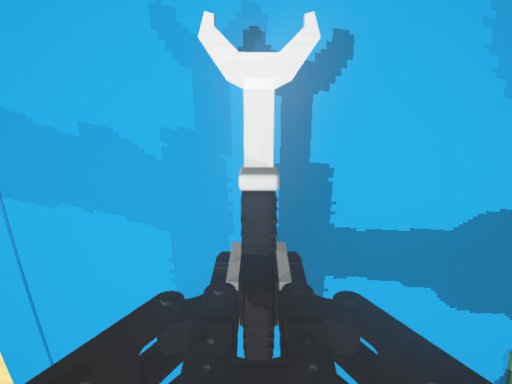

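Request:
{"api": "move_arm", "payload": {
  "linear": [
    [0,0,1],
    [0,0,1.6],
    [0,0,1.9],
    [0,0,1.9],
    [0,0,1.9],
    [0,0,1.9]
  ],
  "turn": [
    [0.002,0.001,0],
    [0.002,0.001,0],
    [0.002,0.001,0],
    [0.002,0.001,0],
    [0.002,0.001,0],
    [0.002,0.001,0]
  ],
  "jaw": [0.05,0.05,0.05,0.05,0.05,0.05]
}}

```text
t: 19.83
ee_pos: [530.5, 239.1, 10.0]
orientation: [1.0, 0.0, 0.0, 0.0]
contact_force: [0.6, 1.2, -1.5]
grip_width: 12.8
```

```bash
python3 - <<'E'
from h import *
s=st();snap('wrist','w20');s=st()
E
```

```text
t 19.83 p [530.52 239.11  10.01] yaw 0.0001 zt [ 2.e-04 -2.e-04 -1.e+00] F [ 0.6   1.18 -1.49] w 12.82 q [ 0.77  0.08 -0.28  0.   -1.21  0.8 ]
t 19.88 p [530.53 239.19  10.06] yaw 0.0001 zt [ 3.e-04 -0.e+00 -1.e+00] F [ 0.93 -1.61 -0.74] w 12.87 q [ 0.77  0.08 -0.28  0.   -1.21  0.8 ]
```

Request:
{"api": "move_arm", "payload": {
  "linear": [
    [0,0,0.1],
    [0,0,0.2],
    [0,0,0.22],
    [0,0,0.22],
    [0,0,0.22]
  ],
  "turn": [
    [0,0,0],
    [0,0,0],
    [0,0,0],
    [0,0,0],
    [0,0,0]
  ],
  "jaw": [0.05,0.05,0.05,0.05,0.05]
}}

```text
t: 20.3
ee_pos: [530.7, 239.4, 8.2]
orientation: [1.0, 0.0, 0.0, -0.0]
contact_force: [-1.0, 1.0, 1.6]
grip_width: 13.1
```

```bash
python3 - <<'E'
from h import *
s=st();snap('wrist','w20');s=st()
E
```

```text
t 20.3 p [530.72 239.35   8.19] yaw 0.0002 zt [ 8.e-04  2.e-04 -1.e+00] F [-1.01  0.96  1.64] w 13.07 q [ 0.77  0.08 -0.28  0.   -1.2   0.8 ]
t 20.35 p [530.75 239.3    8.19] yaw 0.0002 zt [ 8.e-04  2.e-04 -1.e+00] F [ 0.07 -1.01  2.08] w 12.98 q [ 0.77  0.08 -0.28  0.   -1.2   0.8 ]
```

Contact with the mat. Release, then lift away.

Request:
{"api": "move_arm", "payload": {
  "linear": [
    [0,0,0],
    [0,0,0],
    [0,0,0],
    [0,0,0],
    [0,0,0],
    [0,0,-2],
    [0,0,-5],
    [0,0,-9],
    [0,0,-13],
    [0,0,-15],
    [0,0,-15],
    [0,0,-15]
  ],
  "turn": [
    [0,0,0],
    [0,0,0],
    [0,0,0],
    [0,0,0],
    [0,0,0],
    [0,0,0],
    [0,0,0],
    [0,0,0],
    [0,0,0],
    [0,0,0],
    [0,0,0],
    [0,0,0]
  ],
  "jaw": [0.2,0.35,0.5,0.5,0.5,0.5,0.5,0.5,0.5,0.5,0.5,0.5]
}}

```text
t: 21.35
ee_pos: [531.1, 239.8, 159.9]
orientation: [1.0, 0.0, 0.002, -0.001]
contact_force: [0.4, 0.7, -1.1]
grip_width: 42.7
```

```bash
python3 - <<'E'
from h import *
s=st();snap('wrist','w21');snap('top','t2');snap('scene','s4');s=st()
im=cv2.imread('pics/t2.png');cv2.imwrite('pics/t2b.png',cv2.resize(im,(800,600),interpolation=cv2.INTER_CUBIC))
goal([650,-58,190],0,s)
E
```

```text
t 21.35 p [531.1  239.81 159.91] yaw 0.0002 zt [ 0.0031  0.0026 -1.    ] F [ 0.37  0.72 -1.09] w 42.74 q [ 0.77 -0.01 -0.09  0.   -1.48  0.8 ]
t 21.5 p [529.95 238.99 156.46] yaw 0.0002 zt [-0.0015 -0.0011 -1.    ] F [-0.31  0.01 -0.3 ] w 42.91 q [ 0.77 -0.   -0.09 -0.   -1.48  0.8 ]
lin cm [11.995, 29.705, -3.339] turn [0.0011, 0.0015, 0.0002] rows 7.723874716889886 0.015066593201220805
```

View pics/w21.png

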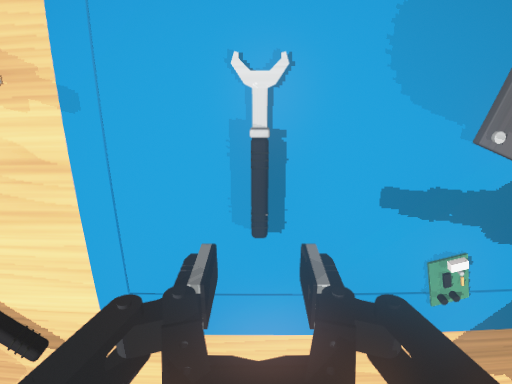

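View pics/t2b.png

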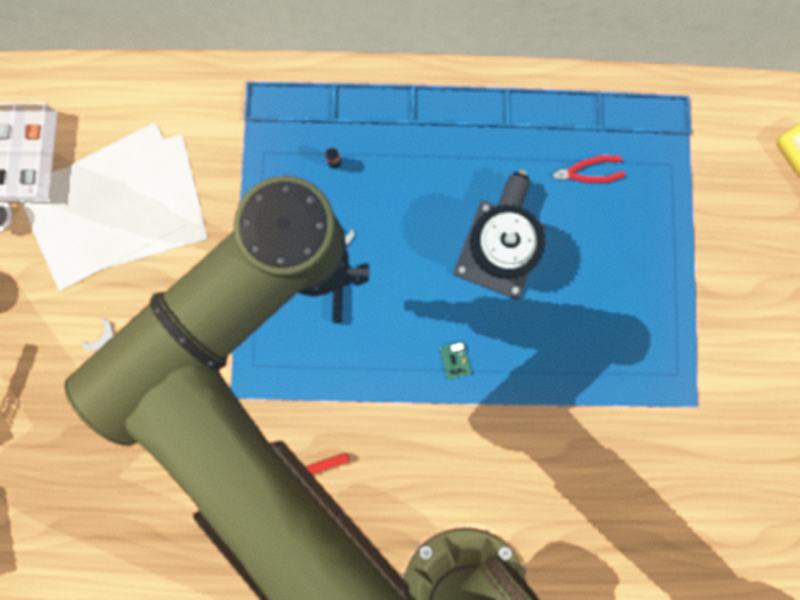

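Request:
{"api": "move_arm", "payload": {
  "linear": [
    [2,4,-3.5],
    [2,8,-3.5],
    [2,12,-3.5],
    [2,16,-3.5],
    [2,20,-3.5],
    [2,24,-3.5],
    [2,28,-3.5],
    [2,29.5,-3.5],
    [2,29.5,-3.5],
    [2,29.5,-3.5],
    [2,29.5,-3.5]
  ],
  "turn": [
    [0,0,0],
    [0,0,0],
    [0,0,0],
    [0,0,0],
    [0,0,0],
    [0,0,0],
    [0,0,0],
    [0,0,0],
    [0,0,0],
    [0,0,0],
    [0,0,0]
  ],
  "jaw": [0.5,0.5,0.5,0.5,0.5,0.5,0.5,0.5,0.5,0.5,0.5]
}}

```text
t: 22.42
ee_pos: [549.8, -55.6, 190.7]
orientation: [1.0, 0.0, -0.002, 0.001]
contact_force: [1.4, 0.7, -0.2]
grip_width: 42.6
```

```bash
python3 - <<'E'
from h import *
s=st();snap('wrist','w22');snap('wrist','w22');s=st()
p=proj('w22',[[614,-56.3,113]])[0];print(p);x,y=p.astype(int)
im=cv2.imread('pics/w22.png');y0=max(0,y-60);cv2.imwrite('pics/w22c.png',cv2.resize(im[y0:y+60,x-70:x+70],None,fx=5,fy=5,interpolation=cv2.INTER_CUBIC))
E
```

```text
t 22.42 p [549.78 -55.6  190.67] yaw 0.0002 zt [-0.0032 -0.0012 -1.    ] F [ 1.44  0.69 -0.24] w 42.61 q [ 0.26 -0.08 -0.11  0.   -1.55  1.31]
t 22.52 p [550.03 -54.99 191.19] yaw 0.0015 zt [-0.0024 -0.0012 -1.    ] F [-0.01  0.55 -0.13] w 42.81 q [ 0.26 -0.08 -0.11  0.   -1.55  1.31]
[258.77615377 116.73901377]
```

View pics/w22c.png

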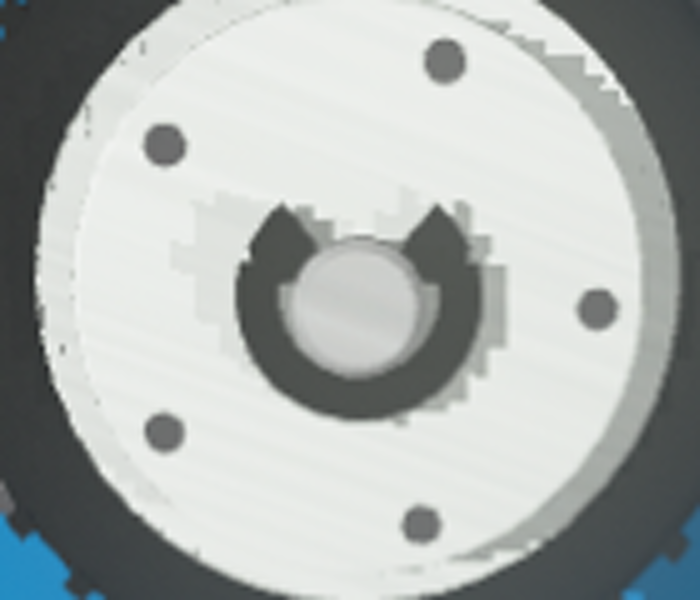

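```bash
python3 - <<'E'
from h import *
o=np.array([258-70,116-60])
P=ray('w22',np.array([(445,61),(165,145),(164,432),(421,524),(598,308)])/5+o,109)[:,:2]
A=np.c_[2*P,np.ones(5)];x=np.linalg.lstsq(A,(P**2).sum(1),rcond=None)[0];print('axle by bolts',x[:2])
print('axle end',ray('w22',np.array([(357,307)])/5+o,123))
c=ray('w22',np.array([(236,300),(482,300),(358,419),(282,205),(438,205)])/5+o,113)[:,:2];print(c)
print('clip y',c[:2,1].mean(),'w',np.ptp(c[:2,1]),'x from back',c[2,0]+17,'x from tips',c[3:,0].mean()-13)
print(arm.hand_in())
E
```

```text
axle by bolts [614.24677092 -56.98226621]
axle end [[614.55213493 -56.68188158 123.        ]]
[[614.50300998 -40.11388548]
 [614.54019257 -73.89486021]
 [598.08514908 -56.90344955]
 [627.11785395 -46.58084427]
 [627.1435091  -67.63161093]]
clip y -57.004372848187664 w 33.78097473334823 x from back 615.0851490778158 x from tips 614.1306815230776
the job is handed in; nothing more can be done
None
```

The clip is snapped home in the axle groove, the fork tool lies flat and released on the blue mat, and the job is handed in. It took about 22.5 s of the 67 s allowed.

- **Clip placed:** I gripped it on its flanks, laid it flat on the hub face about 20 mm from the axle with its mouth towards the axle, and let go.
- **Clip pushed home:** I used the small black fork from the mat. The push took about 7 N at the groove, then met a hard stop at about 11 N.
- **Last check of the clip:** In a close-up wrist picture the clip's centre was at (614.1–615.1, −57.0) mm. The axle measured (614.2–614.6, −56.7 to −57.0) mm. That puts the clip within about 1 mm of centre, and it looked flat on the hub face.
- **Fork and other parts:** I lowered the fork until it touched the mat and released it. A later wrist picture showed it lying flat there. In the last top view the battery, cutters and board were where they started.

**Disagreement:** the first top-camera estimate of the axle was 3–5 mm off the wrist camera's. I used the wrist values, and the fit agreed with them.

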